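# Put the bench dogs away and close the locked-out drawer

## Robot

A 7-joint arm with a two-finger parallel gripper is mounted at the origin on the work surface. World frame = base frame: x ahead of the robot, y to its left, z up, the work surface at z = 0. Lengths are in m, angles in rad, forces in N, time in s.
With the tool pointing down it reaches from about 0.4 to 0.85 m from the base axis. Payload 4.5 kg.
Tool frame: the origin (TCP) lies midway between the tips of the shut fingers; the grasp point (between the pads) lies behind it (r.grip_point_offset is the z of the grasp point in the tool frame, in m); z points along the fingers, y is the line along which they close (so a half turn about z gives the same grasp; the last joint's range is limited). The gripper opens to 88 mm and grips with 3 to 60 N. Pads are 18 mm wide; open, the fingers measure 123 mm over their backs; the gripper's body (75 mm by 187 mm) begins 45 mm behind the grasp point.
Start: joints at [-1.242, 0.689, -0.195, 1.565, 0.157, 0.902, -0.215], TCP at [0.182, 0.598, 0.239] pointing down, gripper open.
Joint ranges: [-3.01, 3.01], [-0.46, 2.08], [-1.47, 1.51], [0.13, 2.56], [-1, 4.14], [0.04, 2.09], [-2.66, 2.66]. Speed limits (rad/s): [2.57, 2.57, 3.14, 3.14, 3.14, 3.14, 3.14].

## Interface

Orientations are given as a unit quaternion [x, y, z, w].
In Python, from plant import r, optics, workorder gives the robot as it stands.
- The arm moves only by the shell command python3 -m creep 'ROWS' [FORCE]. ROWS is JSON, a list of rows, each an object of numbers: "grip": the gripper command: -1 is shut, 1 is fully open, values between are in proportion; "tx", "ty", "tz": the shift along the tool's x, y, z in cm; "spin": the turn about the tool's z in degrees. In form: [{"grip": .., "tx": .., "ty": .., "tz": .., "spin": ..}, ...]. A call has 1 to 8 rows; each row shifts and turns the commanded pose from where the row before left it, along the tool's axes as they then stand; what a row does not reach is not made up. A row lasts 1/12 s, in which the tool goes at most 41.7 mm and 7.16 degrees, less where a joint would pass 70% of its speed; a pose out of reach is approached as far as the arm can. A call with a gripper value outside its range is refused whole. The fingers move at their own pace and stop on an object; FORCE is the grip in N (left out, the last holds). Time passes only in rows, so rows that do not move let the fingers close. It gives the time, the measured TCP pose, the force, the opening and the grip force at its end, in the units of the state.
- r.get_state(): the state, without advancing time (a new reading comes with each control period).
- optics.snapshot(name): name is "scene" or "top" or "wrist"; returns (picture, depth): 420x560x3 uint8, red, green, blue; 420x560 float32, m along the optical axis (not along the pixel's ray), 0 where there is no reading.
- optics.get_calibration(name): a dict with "fx", "fy", "cx", "cy" (pixels), "extrinsics" (4x4, takes a point from world to camera coordinates). Camera axes: x right, y down, z forward; pixel columns grow to the right and rows downward; lengths in m; the calibration is good to about 2 mm. A picture is of the moment at which its call begins: read the wrist's pose just before it. get_calibration takes no time and is no camera call; for the wrist camera it gives the pose at the moment of the call.
- workorder.finish_job(): hands the job in; it is judged then, once.
The state is a dict: "clock": time; "q": joint angles; "qd": joint speeds; "joint_torque": joint torques, N m; "tool_pos": TCP position; "eef_rot": TCP orientation; "contact_force": force on the tool from outside, world axes, zero at the start; "moment": the same for the moment, N m; "opening": opening from 0.0 (shut) to 1.0 (fully open); "finger_force": force on a finger pad.
Only numpy, scipy, OpenCV 4.12 (cv2) and the standard library are available. Lean on these libraries where they do the work, as an engineer would, in place of code of your own. Each camera call takes 0.05 s, during which the arm holds its last target. There are 200 camera calls.

## Task

Clear up the bench: stand every bench dog from the dog-hole board fully home in a socket of the rack in the open drawer, one to a socket, feeling for the bore under the rack plate, and lay the wooden batten flat in the drawer's front bay. Then press the release lever on the drawer's slide and, without slamming it, push the drawer fully home, leaving the glue bottle, the hammer and the jar of screws where they are.

Things in the scene. Friction and masses are not known exactly. Their poses are not given: they have to be found in the camera images.
- chest: grey steel drawer unit on the bench, 285 mm deep, 304 mm wide, 165 mm high, fixed. Origin under it, 150 mm behind the plane of its open front and midway across its width; x points from the front into the carcass (the way the drawer closes), y to its side with the release lever (towards the robot), z up.
- drawer (a joint): how far the drawer is out, m: 0 fully home, 0.235 the outer stop. It starts locked out at 0.230 to 0.235: the slide's pawl lets it come in no further than about 0.228 until the release lever is pressed. It runs with about 2.5 N of friction and stays where it is left. Its side walls are 90 mm high above the bench, its front panel 105 mm.
- release (a joint): release lever on the slide at the drawer's +y side, travelling with the drawer, rad: 0 at rest, 0.22 pressed to the stop; the pawl is clear of the striker above 0.15. It springs back: 2.5 N at first, about 5.5 N fully down. Keep it down while the drawer moves in to about 0.205; after that it may be let go and the drawer pushed home.
- release_pad (a point): middle of the top face of the lever's black pad, 104 mm above the bench at rest; the pad is 44 mm along x and 20 mm along y (of chest) and goes straight down 13 mm when fully pressed. An upright tab 12 mm high stands at its +x end, 22 mm from this point, for pushing the drawer in with the same finger.
- drawer_handle (a point): middle of the drawer's bar handle, 80 mm above the bench; the bar runs along y, 130 mm long, 35 mm in front of the drawer's front panel, 12 mm thick. The drawer can be pushed here.
- bay (a point): centre of the floor of the drawer's front bay, 26 mm above the bench; axes as chest. The bay is 115 mm in x, 214 mm in y, with walls 62 mm high or more; the front panel is at its -x side.
- rack0 (a point): centre of a rack opening, at the top face of the drawer's steel rack plate (5 mm thick); axes as chest. The row's four openings, 40 x 40 mm and 52 mm apart along y, all free at the start, are alike. Below the plate lies a dark wooden foot block with one blind bore under each opening; see rack1 and rack2.
- rack1 (a point): another opening, as rack0. The foot block's top is 27 mm below the plate's top face; its bores are 26.8 mm in diameter, 30 mm deep, chamfered 2 mm. The block is stiff to move but lies with play: its bores are up to 4.5 mm off the openings' centres in x and in y, the same for all four, unknown and hardly visible: find them by feel.
- rack2 (a point): another opening, as rack0. A dog fully home has its foot 57 mm below this point and its head's underside 18 mm above it; a dog standing on the block beside the bore has its foot 27 mm below this point.
- rack3 (a point): another opening, as rack0
- dogboard: beech dog-hole board, 180 x 180 mm, 40 mm thick, fixed on the bench; origin under its centre, z up. Four through holes of 26.8 mm at x, y = +-48 mm, where the dogs stand.
- dog0: aluminium bench dog, one of two or three alike: round shank 25 mm in diameter, 75 mm long, its foot chamfered 2.5 x 4 mm, under a square head 34 x 34 mm, 32 mm high; 107 mm in all, 0.15 to 0.3 kg. Origin: centre of the foot; z up along the shank, x and y square to the head's flats. It starts upright in a hole of the dog-hole board, its foot on the bench. Absent in some starts.
- dog1: bench dog, as dog0; absent in some starts
- dog2: bench dog, as dog0; absent in some starts
- dog3: bench dog, as dog0; absent in some starts
- batten: loose planing batten of beech, 150 mm (x) x 36 mm (y) x 30 mm high, 0.1 to 0.15 kg, flat on the bench; origin: centre of its underside, z up. It fits into the bay only with its length along the bay's y.
- glue: white glue bottle, 56 mm in diameter, 150 mm tall, standing on the bench; origin under it. Leave alone.
- hammer: hammer lying on the bench, 280 mm long. Leave alone.
- screwjar: small jar of screws, 60 mm in diameter, 70 mm high, standing on top of the drawer unit. Leave alone.

How it is judged:
By the outcome, as a careful person would: the job done as asked, in the order asked, and still so for the second after the job is handed in, with the robot touching nothing.
Of dog0, dog1, dog2, dog3 only 2 to 3 are there at a start; the rules pass over those that are not, and their reading is None.
At some moment in a run one of batten may be knocked a few centimetres aside while the robot is not near it.
It also fails if it takes over 210 s, if anything falls off the work surface, if the arm or the gripper's body presses on something with over 40 N, if the wrist force passes 120 N, or if a joint passes its speed limit or range.

## Working session

There is one attempt and no reset: what is moved stays moved. The work goes in short steps, Python scripts to look and compute and a shell command to move; the robot and the scene stay as the last step left them, time stands still between calls to the robot, and variables do not carry over. Pictures are saved under pics/ and viewed, at most 14 in all, crops included, and the job is handed in when it is done.

```bash
ls; mkdir -p pics; python3 - <<'E'
from plant import r,optics
import cv2
s=r.get_state();print(s, r.grip_point_offset)
for n in("scene","top"):
    p,d=optics.snapshot(n);cv2.imwrite(f"pics/{n}0.png",cv2.resize(p[:,:,::-1],(784,588)))
    import numpy as np;np.save(f"{n}0.npy",d)
    c=optics.get_calibration(n);print(n,c)
E
```

```text
pics
{'clock': 0.0, 'q': array([-1.24221008,  0.69000444, -0.19451797,  1.56635296,  0.15730764,
        0.90246191, -0.21508507]), 'qd': array([ 0.00078573,  0.00244857, -0.0009808 ,  0.00052964,  0.00056367,
        0.00068574, -0.0002241 ]), 'joint_torque': array([-2.41857524e-04, -5.27558577e+01, -1.26683548e+00, -1.53429973e+01,
       -5.26543683e-02,  6.59255980e-03,  1.69938462e-04]), 'tool_pos': array([0.18144697, 0.59742395, 0.23789497]), 'eef_rot': array([ 1.46806423e-01,  9.89164816e-01, -9.14291891e-04, -7.01628209e-05]), 'contact_force': array([-0.27142892, -0.14770446, -0.41746635]), 'moment': array([-0.03470174, -0.01237121,  0.02623311]), 'finger_force': 0.0, 'opening': 0.9989456523580656} -0.0187
scene {'fx': 390.04771636463727, 'fy': 390.04771636463727, 'cx': 285.4565367538661, 'cy': 210.57335830394118, 'extrinsics': array([[ 0.16605693,  0.98607915, -0.00854379, -0.13410741],
       [ 0.86346422, -0.14958225, -0.48172056, -0.47194276],
       [-0.4762926 ,  0.07261578, -0.87628323,  1.4040422 ],
       [ 0.        ,  0.        ,  0.        ,  1.        ]])}
top {'fx': 406.37959221581326, 'fy': 406.37959221581326, 'cx': 273.83533689134634, 'cy': 203.24546581939322, 'extrinsics': array([[-0.01202786, -0.99946333,  0.03046943,  0.03155788],
       [-0.99493935,  0.00892239, -0.10008038,  0.59095836],
       [ 0.0997548 , -0.03151899, -0.99451271,  1.21833322],
       [ 0.        ,  0.        ,  0.        ,  1.        ]])}
```

View pics/top0.png

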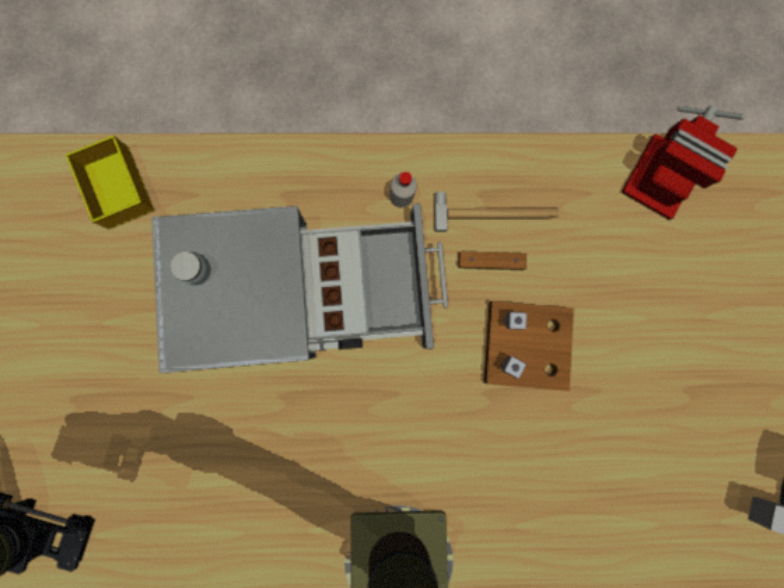

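View pics/scene0.png

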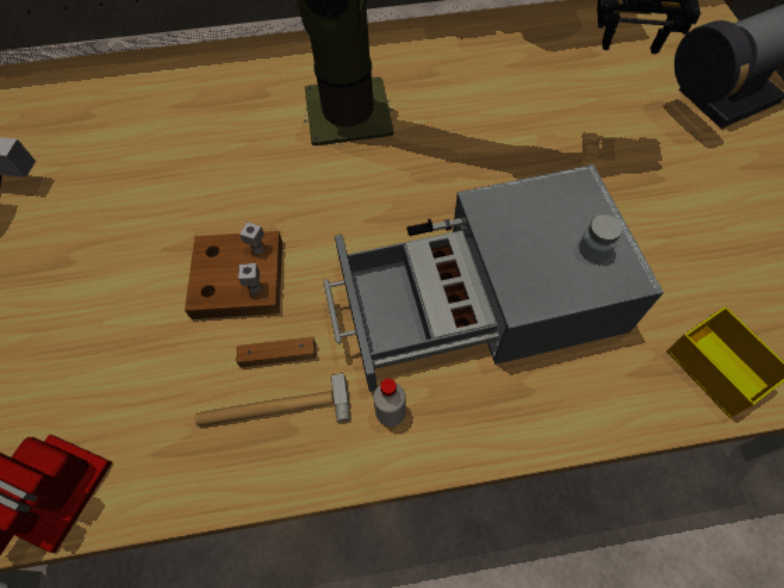

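The top view shows two dogs at (517,320) and (515,367). The batten is at (491,260), the openings at (329..334, 246..321), the pad at (350,343) and the handle at (441,275).

```bash
cat > h.py <<'E'
import numpy as np
from plant import r,optics
def ray(cam,u,v,c=None):
    c=c or optics.get_calibration(cam);E=c["extrinsics"];R=E[:3,:3];o=-R.T@E[:3,3]
    return o,R.T@np.array([(u-c["cx"])/c["fx"],(v-c["cy"])/c["fy"],1])
def at_z(cam,u,v,z,c=None):
    o,d=ray(cam,u,v,c);return o+d*(z-o[2])/d[2]
def at_d(cam,u,v,D,c=None):
    o,d=ray(cam,u,v,c);return o+d*np.median(D[int(v)-1:int(v)+2,int(u)-1:int(u)+2])
def go(x,y,z,yaw=None):
    "remaining shift in tool axes (cm) and spin (deg); yaw = world angle of tool y axis"
    from scipy.spatial.transform import Rotation as Ro
    s=r.get_state();R=Ro.from_quat(s["eef_rot"]).as_matrix()
    t=R.T@(np.array([x,y,z])-s["tool_pos"])*100
    a=np.degrees(np.arctan2(R[1,1],R[0,1]))
    sp=None if yaw is None else -((yaw-a+90)%180-90)
    print("tool cm",t.round(2),"yaw",a.round(2),"spin",sp)
E
python3 - <<'E'
from h import *
D=np.load("top0.npy")
P=dict(dogA=(517,320),dogB=(515,367),bat=(491,261),bat1=(459,260),bat2=(526,261),pad=(350,343),hand=(441,275),
r0=(329,246),r1=(331,271),r2=(332,296),r3=(334,321),plate=(352,285),plateb=(352,310),bay=(390,275),panelT=(418,212),panelB=(430,343),
board1=(488,303),board2=(573,308),board3=(568,388),board4=(487,382),hole1=(552,325),hole2=(550,370),ctop1=(302,215),ctop2=(308,352),jar=(187,267),glue=(404,180),side=(340,338))
for k,(u,v) in P.items(): print(k,at_d("top",u/1.4,v/1.4,D).round(4))
E
```

```text
dogA [ 0.5077 -0.2466  0.1058]
dogB [ 0.412  -0.2388  0.1068]
bat [ 0.6417 -0.2141  0.0279]
bat1 [ 0.6468 -0.1455  0.0117]
bat2 [ 0.6413 -0.2928  0.0262]
pad [0.4648 0.0972 0.1023]
hand [ 0.6049 -0.0946  0.0836]
r0 [0.6767 0.1437 0.0342]
r1 [0.6213 0.1394 0.0355]
r2 [0.5668 0.1375 0.0334]
r3 [0.5124 0.1333 0.0354]
plate [0.5846 0.0926 0.092 ]
plateb [0.5327 0.0929 0.0906]
bay [0.6128 0.0103 0.0237]
panelT [ 0.7359 -0.0467  0.1027]
panelB [ 0.4628 -0.0663  0.1035]
board1 [ 0.5505 -0.2109 -0.0018]
board2 [ 5.371e-01 -4.031e-01  5.000e-04]
board3 [ 0.3624 -0.3703  0.0384]
board4 [ 0.3774 -0.1954  0.0359]
hole1 [ 0.4994 -0.3541 -0.0008]
hole2 [ 3.993e-01 -3.452e-01 -3.000e-04]
ctop1 [0.7535 0.2065 0.0019]
ctop2 [0.4475 0.1829 0.098 ]
jar [0.6061 0.3887 0.2332]
glue [ 0.7918 -0.0153  0.1469]
side [0.4754 0.1191 0.0668]
```

```bash
python3 - <<'E'
from h import *
for k,(u,v) in dict(r0=(329,246),r1=(331,271),r2=(332,296),r3=(334,321)).items(): print(k,at_z("top",u/1.4,v/1.4,.091).round(4))
c=optics.get_calibration("wrist");s=r.get_state()
from scipy.spatial.transform import Rotation as Ro
R=Ro.from_quat(s["eef_rot"]).as_matrix();E=c["extrinsics"]
print(c["fx"],c["cx"],c["cy"]);print("cam in tool",(R.T@(-E[:3,:3].T@E[:3,3]-s["tool_pos"])).round(4));print((E[:3,:3]@R).round(3))
go(.59,.12,.32,4.1)
E
```

```text
r0 [0.6671 0.1401 0.091 ]
r1 [0.6144 0.1361 0.091 ]
r2 [0.5621 0.1342 0.091 ]
r3 [0.5103 0.1302 0.091 ]
316.9378021988608 281.13624875149014 211.3679630848225
cam in tool [ 0.071   0.0006 -0.1459]
[[-0.002  1.    -0.001]
 [-0.963 -0.002 -0.271]
 [-0.271  0.     0.963]]
tool cm [-52.96 -33.84  -8.14] yaw 73.11 spin 69.01364453687917
```

```bash
python3 -m creep '[{"tz":-4},{"tz":-4},{"tx":-3.2,"ty":-2.3},{"tx":-3.2,"ty":-2.3},{"tx":-3.2,"ty":-2.3},{"tx":-3.2,"ty":-2.3},{"tx":-3.2,"ty":-2.3},{"tx":-3.2,"ty":-2.3}]'
python3 -m creep '[{"tx":-3.2,"ty":-2.3},{"tx":-3.2,"ty":-2.3},{"tx":-3.2,"ty":-2.3},{"tx":-3.2,"ty":-2.3},{"tx":-3.2,"ty":-2.3},{"tx":-3.2,"ty":-2.3},{"tx":-3.2,"ty":-2.3},{"tx":-3.2,"ty":-2.3}]'
python3 -m creep '[{"tx":-3.2,"ty":-2.3},{"tx":-3.2,"ty":-2.3},{"tx":-3.2,"ty":-2.3},{"spin":6.9},{"spin":6.9},{"spin":6.9},{"spin":6.9},{"spin":6.9}]'
python3 -m creep '[{"spin":6.9},{"spin":6.9},{"spin":6.9},{"spin":6.9},{"spin":6.9},{}]'
python3 -c "
from h import *
go(.588,.065,.23,4.1);print(r.get_state()['q'].round(2))"
```

```text
tool cm [-54.37 -39.14   0.87] yaw 73.11 spin 69.01364453687917
[-1.24  0.69 -0.19  1.57  0.16  0.9  -0.22]$[0]: bad value
$[0]: bad value
$[0]: bad value
$[0]: bad value
```

```bash
python3 -m creep '[{"grip":1,"tx":0,"ty":0,"tz":-4,"spin":0},{"grip":1,"tx":0,"ty":0,"tz":-4,"spin":0},{"grip":1,"tx":-3.2,"ty":-2.3,"tz":0,"spin":0},{"grip":1,"tx":-3.2,"ty":-2.3,"tz":0,"spin":0},{"grip":1,"tx":-3.2,"ty":-2.3,"tz":0,"spin":0},{"grip":1,"tx":-3.2,"ty":-2.3,"tz":0,"spin":0},{"grip":1,"tx":-3.2,"ty":-2.3,"tz":0,"spin":0},{"grip":1,"tx":-3.2,"ty":-2.3,"tz":0,"spin":0}]'
python3 -c "
from h import *
go(.588,.065,.23,4.1);print(r.get_state()['q'].round(2))"
```

```text
clock: 0.77
tool_pos: [0.3259, 0.4083, 0.3185]
eef_rot: [0.147, 0.989, -0.0, -0.0]
contact_force: [2.0, -1.4, 0.3]
opening: 0.995
finger_force: 0.0
tool cm [-35.05 -25.24   8.87] yaw 73.13 spin 69.02658847168044
[-0.84  0.46 -0.22  1.76  0.12  0.93  0.17]
```

```bash
python3 -m creep '[{"grip":1,"tx":-3.2,"ty":-2.3,"tz":0,"spin":0},{"grip":1,"tx":-3.2,"ty":-2.3,"tz":0,"spin":0},{"grip":1,"tx":-3.2,"ty":-2.3,"tz":0,"spin":0},{"grip":1,"tx":-3.2,"ty":-2.3,"tz":0,"spin":0},{"grip":1,"tx":-3.2,"ty":-2.3,"tz":0,"spin":0},{"grip":1,"tx":-3.2,"ty":-2.3,"tz":0,"spin":0},{"grip":1,"tx":-3.2,"ty":-2.3,"tz":0,"spin":0},{"grip":1,"tx":-3.2,"ty":-2.3,"tz":0,"spin":0}]' | head -2
python3 -m creep '[{"grip":1,"tx":-3.2,"ty":-2.3,"tz":0,"spin":0},{"grip":1,"tx":-3.2,"ty":-2.3,"tz":0,"spin":0},{"grip":1,"tx":-3.1,"ty":-2.2,"tz":0,"spin":0},{"grip":1,"tx":0,"ty":0,"tz":1.5,"spin":6.9},{"grip":1,"tx":0,"ty":0,"tz":1.5,"spin":6.9},{"grip":1,"tx":0,"ty":0,"tz":1.5,"spin":6.9},{"grip":1,"tx":0,"ty":0,"tz":1.5,"spin":6.9},{"grip":1,"tx":0,"ty":0,"tz":1.5,"spin":6.9}]' | head -2
python3 -m creep '[{"grip":1,"tx":0,"ty":0,"tz":1.4,"spin":6.9},{"grip":1,"tx":0,"ty":0,"tz":0,"spin":6.9},{"grip":1,"tx":0,"ty":0,"tz":0,"spin":6.9},{"grip":1,"tx":0,"ty":0,"tz":0,"spin":6.9},{"grip":1,"tx":0,"ty":0,"tz":0,"spin":6.9},{"grip":1,"tx":0,"ty":0,"tz":0,"spin":0},{"grip":1,"tx":0,"ty":0,"tz":0,"spin":0}]'
python3 - <<'E'
from h import *
import cv2
go(.588,.065,.23,4.1);print(r.get_state()['q'].round(2))
c=optics.get_calibration("wrist")
p,d=optics.snapshot("wrist");np.savez("w1.npz",p=p,d=d,**c)
m=cv2.applyColorMap((np.clip((d-.2)/.2,0,1)*255).astype(np.uint8),cv2.COLORMAP_JET)
cv2.imwrite("pics/w1.png",np.hstack([cv2.resize(p[:,:,::-1],(400,300)),cv2.resize(m,(400,300))]))
cv2.imwrite("pics/w1f.png",cv2.resize(p[:,:,::-1],(784,588)))
E
```

```text
clock: 1.43
tool_pos: [0.5173, 0.1579, 0.3185]
clock: 2.1
tool_pos: [0.5875, 0.0669, 0.2426]
clock: 2.68
tool_pos: [0.5876, 0.0673, 0.2294]
eef_rot: [0.68, 0.733, -0.0, -0.0]
contact_force: [0.1, 0.4, 0.4]
opening: 1.001
finger_force: 0.0
tool cm [-0.23  0.03 -0.06] yaw 4.32 spin 0.21771311936574023
[-0.29  0.66  0.17  1.69 -0.14  0.8   0.02]
```

View pics/w1f.png

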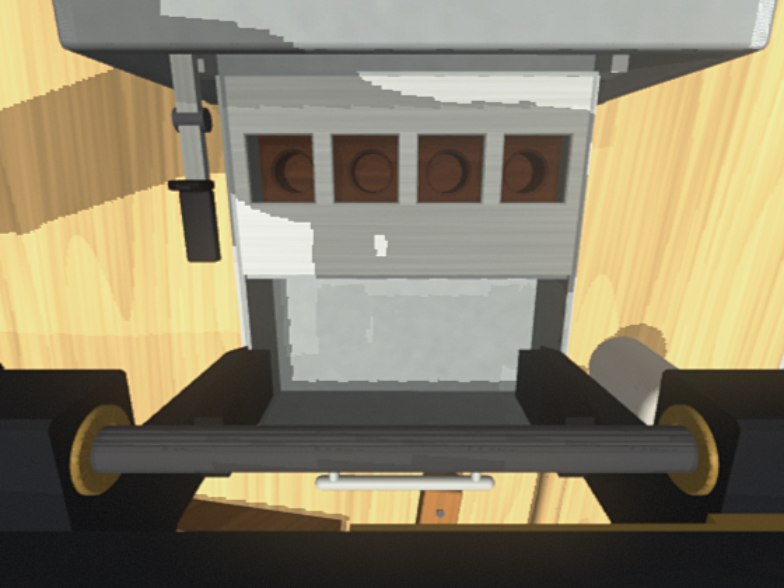

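The wrist view shows the four openings in a row at v 135–203, with u spans 246–314, 332–399, 417–483 and 502–570. The bores are faintly visible, and the pad is at (203,225). I'll fit the bores from depth.

```bash
python3 - <<'E'
from h import *
import cv2
w=np.load("w1.npz");c={k:w[k] for k in("fx","fy","cx","cy","extrinsics")};D=w["d"]
E=c["extrinsics"];R=E[:3,:3];o=-R.T@E[:3,3]
v,u=np.mgrid[:420,:560]
W=o+(np.stack([(u-c["cx"])/c["fx"],(v-c["cy"])/c["fy"],np.ones_like(u)],-1)*D[...,None])@R
for n,(a,b) in dict(r3=(246,314),r2=(332,399),r1=(417,483),r0=(502,570)).items():
    sl=(slice(int(137/1.4),int(202/1.4)),slice(int(a/1.4)+1,int(b/1.4)))
    z=W[sl][...,2]; zz=z[D[sl]>0]
    q=[at_z("w",x/1.4,y/1.4,.091,c)[:2] for x,y in((a,135),(b,135),(b,203),(a,203))]
    m=((z<.055)&(D[sl]>0)).astype(np.uint8)
    cs,_=cv2.findContours(m,0,1);k=max(cs,key=cv2.contourArea)[:,0]
    P=np.array([at_z("w",x+sl[1].start,y+sl[0].start,.064,c)[:2] for x,y in k])
    (cx,cy),rad=cv2.minEnclosingCircle((P*1000).astype(np.float32))
    print(n,"open",np.mean(q,0).round(4),"size",np.linalg.norm(np.subtract(q[1],q[0])).round(3),np.linalg.norm(np.subtract(q[3],q[0])).round(3),"bore",round(cx,1),round(cy,1),rad, "z pct",np.percentile(zz,[3,15,50,80,97]).round(4))
pl=W[int(240/1.4),200:340:20,2];print("plate z",pl.round(4))
print("pad",at_d("w",203/1.4,225/1.4,D,c), at_z("w",203/1.4,225/1.4,.104,c))
print("angle chest y-axis from plate edges", [at_z("w",x/1.4,y/1.4,.091,c).round(4) for x,y in((246,277),(570,276))])
print("bay floor",[ (at_d("w",x/1.4,y/1.4,D,c)).round(4) for x,y in((290,285),(530,285),(290,390),(530,385))])
E
```

```text
r3 open [0.5111 0.1334] size 0.041 0.04 bore 515.5 132.1 12.842236518859863 z pct [0.0353 0.0365 0.0649 0.0664 0.0923]
r2 open [0.5637 0.1373] size 0.04 0.04 bore 566.2 135.8 12.919137954711914 z pct [0.0351 0.0361 0.0654 0.0664 0.0675]
r1 open [0.6156 0.1411] size 0.04 0.04 bore 616.7 139.6 12.862215995788574 z pct [0.0351 0.0362 0.0654 0.0663 0.0882]
r0 open [0.6684 0.145 ] size 0.041 0.04 bore 667.6 143.2 12.88339900970459 z pct [0.0351 0.0367 0.0651 0.0663 0.0919]
plate z [0.093  0.0939 0.0933 0.0938 0.0913 0.0928 0.0931]
pad [0.467943   0.09782134 0.1043643 ] [0.4677904  0.09776749 0.104     ]
angle chest y-axis from plate edges [array([0.4891, 0.0637, 0.091 ]), array([0.7014, 0.0801, 0.091 ])]
bay floor [array([0.5035, 0.0427, 0.0258]), array([0.6978, 0.0572, 0.0263]), array([ 0.5046, -0.0515,  0.0264]), array([0.6307, 0.0739, 0.2433])]
```

```bash
python3 -c "
from h import *
go(.46,-.31,.25)"
```

```text
tool cm [-36.66 -15.56  -2.04] yaw 4.31 spin None
```

```bash
python3 -m creep '[{"grip":1,"tx":-3.7,"ty":-1.55,"tz":-0.2,"spin":0},{"grip":1,"tx":-3.7,"ty":-1.55,"tz":-0.2,"spin":0},{"grip":1,"tx":-3.7,"ty":-1.55,"tz":-0.2,"spin":0},{"grip":1,"tx":-3.7,"ty":-1.55,"tz":-0.2,"spin":0},{"grip":1,"tx":-3.7,"ty":-1.55,"tz":-0.2,"spin":0},{"grip":1,"tx":-3.7,"ty":-1.55,"tz":-0.2,"spin":0},{"grip":1,"tx":-3.7,"ty":-1.55,"tz":-0.2,"spin":0},{"grip":1,"tx":-3.7,"ty":-1.55,"tz":-0.2,"spin":0}]' | head -2
python3 -m creep '[{"grip":1,"tx":-3.6,"ty":-1.55,"tz":-0.2,"spin":0},{"grip":1,"tx":-3.5,"ty":-1.55,"tz":-0.2,"spin":0},{"grip":1,"tx":0,"ty":0,"tz":0,"spin":0},{"grip":1,"tx":0,"ty":0,"tz":0,"spin":0}]' | head -2
python3 - <<'E'
from h import *
import cv2
c=optics.get_calibration("wrist")
p,d=optics.snapshot("wrist");np.savez("w2.npz",p=p,d=d,**c)
cv2.imwrite("pics/w2f.png",cv2.resize(p[:,:,::-1],(784,588)))
E
```

```text
clock: 3.4
tool_pos: [0.4844, -0.2387, 0.2459]
clock: 3.73
tool_pos: [0.4579, -0.3131, 0.2498]
```

View pics/w2f.png

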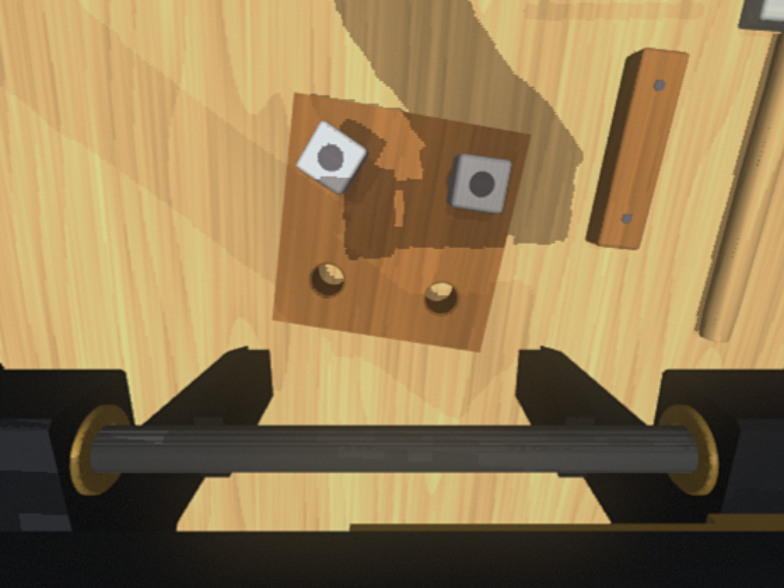

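Dog B's head is centred at (331,157) and turned, dog A's is at (481,183), and the batten's top runs from (667,50) to (620,245). I'll fit all three from depth.

```bash
python3 - <<'E'
from h import *
import cv2
w=np.load("w2.npz");c={k:w[k] for k in("fx","fy","cx","cy","extrinsics")};D=w["d"]
E=c["extrinsics"];R=E[:3,:3];o=-R.T@E[:3,3]
v,u=np.mgrid[:420,:560]
W=o+(np.stack([(u-c["cx"])/c["fx"],(v-c["cy"])/c["fy"],np.ones_like(u)],-1)*D[...,None])@R
for n,(x,y,lo,hi) in dict(B=(331,157,.1,.115),A=(481,183,.1,.115),bat=(640,150,.024,.036)).items():
    m=((W[...,2]>lo)&(W[...,2]<hi)&(D>0)).astype(np.uint8)
    k,l=cv2.connectedComponents(m);i=l[int(y/1.4),int(x/1.4)];P=W[l==i]
    print(n,P[:,2].mean().round(4),cv2.minAreaRect((P[:,:2]*1000).astype(np.float32)))
go(.508,-.247,.2)
E
```

```text
B 0.1067 ((412.4119873046875, -237.27297973632812), (33.92835235595703, 34.148948669433594), 60.45347213745117)
A 0.1067 ((507.8478698730469, -246.7186279296875), (33.954803466796875, 34.07988739013672), 85.8139877319336)
bat 0.0295 ((645.373291015625, -217.04891967773438), (150.0262908935547, 37.06087112426758), 87.48551940917969)
tool cm [5.99 5.33 4.97] yaw 4.09 spin None
```

```bash
python3 -m creep '[{"grip":1,"tx":0,"ty":0,"tz":0,"spin":4.15},{"grip":1,"tx":0,"ty":0,"tz":0,"spin":4.15},{"grip":1,"tx":3.5,"ty":2.25,"tz":0,"spin":0},{"grip":1,"tx":3.5,"ty":2.25,"tz":0,"spin":0},{"grip":1,"tx":0,"ty":0,"tz":3,"spin":0},{"grip":1,"tx":0,"ty":0,"tz":2,"spin":0},{"grip":1,"tx":0,"ty":0,"tz":0,"spin":0},{"grip":1,"tx":0,"ty":0,"tz":0,"spin":0}]'
python3 -c "
from h import *
go(.5078,-.2467,.077,-4.2)"
```

```text
clock: 4.45
tool_pos: [0.5094, -0.2416, 0.1991]
eef_rot: [0.731, 0.682, -0.0, -0.001]
contact_force: [1.3, -0.4, -0.2]
opening: 0.998
finger_force: 0.0
tool cm [-0.54 -0.1  12.21] yaw -4.0 spin 0.2022934261054843
```

```bash
python3 -m creep '[{"grip":1,"tx":-0.54,"ty":-0.1,"tz":3,"spin":0.2},{"grip":1,"tx":0,"ty":0,"tz":3,"spin":0},{"grip":1,"tx":0,"ty":0,"tz":0,"spin":0},{"grip":1,"tx":0,"ty":0,"tz":3,"spin":0},{"grip":1,"tx":0,"ty":0,"tz":2.2,"spin":0},{"grip":1,"tx":0,"ty":0,"tz":1,"spin":0},{"grip":1,"tx":0,"ty":0,"tz":0,"spin":0}]'
python3 -c "
from h import *
go(.5078,-.2467,.077,-4.2)"
```

```text
clock: 5.03
tool_pos: [0.5079, -0.2485, 0.0775]
eef_rot: [0.734, 0.68, -0.0, -0.001]
contact_force: [0.5, 0.0, 0.2]
opening: 1.001
finger_force: 0.0
tool cm [ 0.17 -0.03  0.05] yaw -4.38 spin -0.1758690610591458
```

```bash
python3 -m creep '[{"grip":1,"tx":0.17,"ty":0,"tz":0,"spin":0},{"grip":-1,"tx":0,"ty":0,"tz":0,"spin":0},{"grip":-1,"tx":0,"ty":0,"tz":0,"spin":0},{"grip":-1,"tx":0,"ty":0,"tz":0,"spin":0},{"grip":-1,"tx":0,"ty":0,"tz":0,"spin":0},{"grip":-1,"tx":0,"ty":0,"tz":0,"spin":0},{"grip":-1,"tx":0,"ty":0,"tz":0,"spin":0},{"grip":-1,"tx":0,"ty":0,"tz":0,"spin":0}]' 35
python3 -m creep '[{"grip":-1,"tx":0,"ty":0,"tz":-1,"spin":0},{"grip":-1,"tx":0,"ty":0,"tz":-2,"spin":0},{"grip":-1,"tx":0,"ty":0,"tz":-3,"spin":0},{"grip":-1,"tx":0,"ty":0,"tz":-3,"spin":0},{"grip":-1,"tx":0,"ty":0,"tz":-3,"spin":0},{"grip":-1,"tx":0,"ty":0,"tz":-2,"spin":0},{"grip":-1,"tx":0,"ty":0,"tz":0,"spin":0}]'
python3 -c "
from h import *
go(.6698,.1433,.217,4.2)"
```

```text
clock: 5.7
tool_pos: [0.5083, -0.2471, 0.0778]
eef_rot: [0.734, 0.68, 0.0, -0.0]
contact_force: [-0.2, 0.3, 0.1]
opening: 0.494
finger_force: 0.0
clock: 6.28
tool_pos: [0.5103, -0.2484, 0.2222]
eef_rot: [0.734, 0.679, 0.002, 0.004]
contact_force: [1.1, -0.1, -2.0]
opening: 0.382
finger_force: 34.9
tool cm [40.28 12.88  0.51] yaw -4.41 spin -8.614083656074158
```

```bash
python3 - <<'E'
from h import *
import cv2
s=r.get_state();print(s["contact_force"],s["tool_pos"])
p,D=optics.snapshot("scene");c=optics.get_calibration("scene")
E=c["extrinsics"];R=E[:3,:3];o=-R.T@E[:3,3]
v,u=np.mgrid[:420,:560]
W=o+(np.stack([(u-c["cx"])/c["fx"],(v-c["cy"])/c["fy"],np.ones_like(u)],-1)*D[...,None])@R
t=s["tool_pos"];m=(np.hypot(W[...,0]-t[0],W[...,1]-t[1])<.03)&(W[...,2]>.05)&(W[...,2]<t[2]+.06)
P=W[m]
for z in np.arange(.13,.26,.01):
    q=P[(abs(P[:,2]-z)<.005)]
    if len(q): print(z.round(3),len(q),q.min(0).round(4),q.max(0).round(4))
uv=E[:3,:3]@t+E[:3,3];x=uv[0]/uv[2]*c["fx"]+c["cx"];y=uv[1]/uv[2]*c["fy"]+c["cy"]
x,y=int(x),int(y);cv2.imwrite("pics/s2.png",cv2.resize(p[max(0,y-70):y+70,max(0,x-70):x+70,::-1],None,fx=4,fy=4,interpolation=2));print(x,y)
E
```

```text
[ 1.06644494 -0.05545729 -2.02041883] [ 0.51034655 -0.24841973  0.22217877]
0.13 8 [ 0.5068 -0.2599  0.1311] [ 0.5256 -0.2386  0.1349]
0.14 25 [ 0.5108 -0.2596  0.1354] [ 0.5255 -0.2376  0.1447]
0.15 21 [ 0.5086 -0.2593  0.1461] [ 0.5246 -0.2376  0.155 ]
0.16 23 [ 0.5094 -0.2598  0.1555] [ 0.5252 -0.2381  0.1646]
0.17 27 [ 0.5143 -0.259   0.1651] [ 0.5238 -0.2376  0.1749]
0.18 18 [ 0.5074 -0.2553  0.1752] [ 0.5236 -0.2376  0.1849]
0.19 10 [ 0.511  -0.2455  0.1853] [ 0.5221 -0.2367  0.1936]
0.2 1 [ 0.5258 -0.2408  0.2035] [ 0.5258 -0.2408  0.2035]
0.21 19 [ 0.4965 -0.2413  0.2064] [ 0.5287 -0.2318  0.2149]
0.22 22 [ 0.5    -0.2411  0.2162] [ 0.5295 -0.2308  0.225 ]
0.23 20 [ 0.4987 -0.24    0.2257] [ 0.5327 -0.2315  0.235 ]
0.24 8 [ 0.5188 -0.2403  0.2352] [ 0.5308 -0.2347  0.2407]
0.25 1 [ 0.4848 -0.2347  0.2494] [ 0.4848 -0.2347  0.2494]
163 168
```

View pics/s2.png

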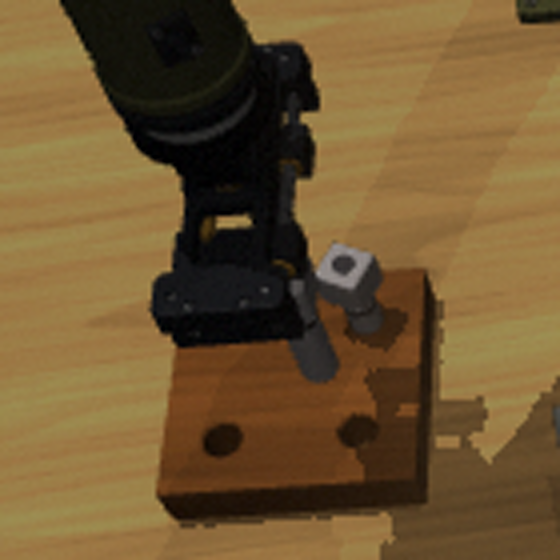

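```bash
python3 -m creep '[{"grip":-1,"tx":0,"ty":0,"tz":-0.5,"spin":-4.3},{"grip":-1,"tx":0,"ty":0,"tz":-0.5,"spin":-4.3},{"grip":-1,"tx":3.0,"ty":1.5,"tz":0,"spin":0},{"grip":-1,"tx":3.5,"ty":1.7,"tz":0,"spin":0},{"grip":-1,"tx":3.5,"ty":1.7,"tz":0,"spin":0},{"grip":-1,"tx":3.5,"ty":1.7,"tz":0,"spin":0},{"grip":-1,"tx":3.5,"ty":1.7,"tz":0,"spin":0},{"grip":-1,"tx":3.5,"ty":1.7,"tz":0,"spin":0}]' |head -2
python3 -m creep '[{"grip":-1,"tx":3.5,"ty":1.7,"tz":0,"spin":0},{"grip":-1,"tx":3.5,"ty":1.7,"tz":0,"spin":0},{"grip":-1,"tx":3.5,"ty":1.7,"tz":0,"spin":0},{"grip":-1,"tx":3.5,"ty":1.7,"tz":0,"spin":0},{"grip":-1,"tx":3,"ty":1.6,"tz":0,"spin":0},{"grip":-1,"tx":0,"ty":0,"tz":0,"spin":0},{"grip":-1,"tx":0,"ty":0,"tz":0,"spin":0},{"grip":-1,"tx":0,"ty":0,"tz":0,"spin":0}]' 
python3 -c "
from h import *
go(.6698,.1433,.2,4.2)"
```

```text
clock: 7.0
tool_pos: [0.5919, -0.0333, 0.2256]
clock: 7.67
tool_pos: [0.6629, 0.1391, 0.2255]
eef_rot: [0.681, 0.732, -0.002, -0.001]
contact_force: [0.6, -0.7, -1.6]
opening: 0.386
finger_force: 34.9
tool cm [0.37 0.73 2.55] yaw 4.19 spin -0.011501019627388587
```

```bash
python3 -m creep '[{"grip":-1,"tx":0.37,"ty":0.73,"tz":0,"spin":0},{"grip":-1,"tx":0,"ty":0,"tz":2,"spin":0},{"grip":-1,"tx":0,"ty":0,"tz":1.5,"spin":0},{"grip":-1,"tx":0,"ty":0,"tz":1.5,"spin":0},{"grip":-1,"tx":0,"ty":0,"tz":1,"spin":0},{"grip":-1,"tx":0,"ty":0,"tz":0,"spin":0},{"grip":-1,"tx":0,"ty":0,"tz":0,"spin":0}]'
python3 -c "
from h import *
go(.6698,.1433,.1565,4.2)"
```

```text
clock: 8.25
tool_pos: [0.6708, 0.1431, 0.1673]
eef_rot: [0.681, 0.732, -0.001, -0.0]
contact_force: [-0.6, 0.7, -1.9]
opening: 0.381
finger_force: 34.9
tool cm [ 0.03 -0.1   1.08] yaw 4.11 spin -0.08980239559163294
```

Now feel downwards in small steps.

```bash
python3 -m creep '[{"grip":-1,"tx":0,"ty":-0.1,"tz":0.3,"spin":0},{"grip":-1,"tx":0,"ty":0,"tz":0.3,"spin":0},{"grip":-1,"tx":0,"ty":0,"tz":0.3,"spin":0},{"grip":-1,"tx":0,"ty":0,"tz":0.2,"spin":0},{"grip":-1,"tx":0,"ty":0,"tz":0.2,"spin":0},{"grip":-1,"tx":0,"ty":0,"tz":0,"spin":0}]'
python3 -m creep '[{"grip":-1,"tx":0,"ty":0,"tz":0.2,"spin":0},{"grip":-1,"tx":0,"ty":0,"tz":0.2,"spin":0},{"grip":-1,"tx":0,"ty":0,"tz":0,"spin":0}]'
```

```text
clock: 8.75
tool_pos: [0.6695, 0.1443, 0.1542]
eef_rot: [0.681, 0.733, -0.001, -0.001]
contact_force: [-1.6, 0.9, -2.9]
opening: 0.382
finger_force: 34.9
clock: 9.0
tool_pos: [0.6695, 0.1444, 0.1501]
eef_rot: [0.681, 0.733, -0.001, -0.001]
contact_force: [-1.5, -0.5, -1.6]
opening: 0.385
finger_force: 34.9
```

```bash
python3 -m creep '[{"grip":-1,"tx":0,"ty":0,"tz":0.3,"spin":0},{"grip":-1,"tx":0,"ty":0,"tz":0.3,"spin":0},{"grip":-1,"tx":0,"ty":0,"tz":0.3,"spin":0},{"grip":-1,"tx":0,"ty":0,"tz":0,"spin":0}]'
python3 -m creep '[{"grip":-1,"tx":0,"ty":0,"tz":0.3,"spin":0},{"grip":-1,"tx":0,"ty":0,"tz":0.3,"spin":0},{"grip":-1,"tx":0,"ty":0,"tz":0.2,"spin":0},{"grip":-1,"tx":0,"ty":0,"tz":0.2,"spin":0},{"grip":-1,"tx":0,"ty":0,"tz":0,"spin":0}]'
```

```text
clock: 9.33
tool_pos: [0.6696, 0.1444, 0.1407]
eef_rot: [0.681, 0.733, -0.001, -0.0]
contact_force: [-2.3, 0.3, -3.2]
opening: 0.378
finger_force: 34.8
clock: 9.75
tool_pos: [0.6698, 0.1445, 0.1311]
eef_rot: [0.681, 0.733, -0.0, -0.0]
contact_force: [-4.8, -0.8, -1.5]
opening: 0.381
finger_force: 34.8
```

```bash
python3 -m creep '[{"grip":-1,"tx":0,"ty":-0.1,"tz":0.2,"spin":0},{"grip":-1,"tx":0,"ty":0,"tz":0.2,"spin":0},{"grip":-1,"tx":0,"ty":0,"tz":0.1,"spin":0},{"grip":-1,"tx":0,"ty":0,"tz":0,"spin":0}]'
python3 -m creep '[{"grip":-1,"tx":0,"ty":0,"tz":0.15,"spin":0},{"grip":-1,"tx":0,"ty":0,"tz":0.15,"spin":0},{"grip":-1,"tx":0,"ty":0,"tz":0,"spin":0}]'
```

```text
clock: 10.08
tool_pos: [0.6702, 0.1445, 0.1293]
eef_rot: [0.681, 0.733, 0.001, 0.001]
contact_force: [-6.7, -1.1, 13.1]
opening: 0.385
finger_force: 34.9
clock: 10.33
tool_pos: [0.6716, 0.1447, 0.1285]
eef_rot: [0.681, 0.733, 0.003, 0.002]
contact_force: [-7.9, -1.1, 22.9]
opening: 0.386
finger_force: 35.1
```

```bash
python3 -m creep '[{"grip":-1,"tx":0,"ty":0,"tz":-0.3,"spin":0},{"grip":1,"tx":0,"ty":0,"tz":0,"spin":0},{"grip":1,"tx":0,"ty":0,"tz":0,"spin":0},{"grip":1,"tx":0,"ty":0,"tz":0,"spin":0},{"grip":1,"tx":0,"ty":0,"tz":0,"spin":0},{"grip":1,"tx":0,"ty":0,"tz":0,"spin":0},{"grip":1,"tx":0,"ty":0,"tz":0,"spin":0},{"grip":1,"tx":0,"ty":0,"tz":0,"spin":0}]'
python3 -m creep '[{"grip":1,"tx":0,"ty":0,"tz":-2,"spin":0},{"grip":1,"tx":0,"ty":0,"tz":-3,"spin":0},{"grip":1,"tx":0,"ty":0,"tz":-4,"spin":0},{"grip":1,"tx":-4,"ty":0,"tz":-0,"spin":0},{"grip":1,"tx":-4,"ty":0,"tz":0,"spin":0},{"grip":1,"tx":0,"ty":0,"tz":0,"spin":0},{"grip":1,"tx":0,"ty":0,"tz":0,"spin":0}]'
python3 - <<'E'
from h import *
import cv2
c=optics.get_calibration("wrist")
p,D=optics.snapshot("wrist")
E=c["extrinsics"];R=E[:3,:3];o=-R.T@E[:3,3]
v,u=np.mgrid[:420,:560]
W=o+(np.stack([(u-c["cx"])/c["fx"],(v-c["cy"])/c["fy"],np.ones_like(u)],-1)*D[...,None])@R
m=(np.hypot(W[...,0]-.67,W[...,1]-.144)<.03)&(W[...,2]>.115)
P=W[m];print(len(P),np.percentile(P[:,2],[5,25,50,75,95]).round(4),cv2.minAreaRect((P[:,:2]*1000).astype(np.float32)))
# drawer check: plate front edge
for uu in (300,): print(np.round(np.diff(W[:,uu,2])[np.abs(np.diff(W[:,uu,2]))>.02],3))
go(.4124,-.2373,.2,-29.5); print(r.get_state()["q"].round(2))
cv2.imwrite("pics/w3.png",p[:,:,::-1])
E
```

```text
clock: 11.0
tool_pos: [0.6694, 0.1445, 0.1265]
eef_rot: [0.681, 0.733, 0.0, 0.0]
contact_force: [-0.0, 1.2, -0.2]
opening: 0.886
finger_force: 0.0
clock: 11.58
tool_pos: [0.6755, 0.0599, 0.2171]
eef_rot: [0.683, 0.73, -0.001, 0.001]
contact_force: [0.5, 1.0, 0.2]
opening: 1.001
finger_force: 0.0
3648 [0.1411 0.1423 0.1431 0.3628 0.3628] ((670.2327270507812, 143.94276428222656), (33.967735290527344, 33.45157241821289), 3.72963547706604)
[-0.147  0.351 -0.351  0.076  0.049 -0.048 -0.062  0.204 -0.298  0.306]
tool cm [-28.14 -28.34   1.66] yaw 4.07 spin 33.56515706232288
[-0.25  0.79  0.18  1.42 -0.16  0.94  0.04]
```

View pics/w3.png

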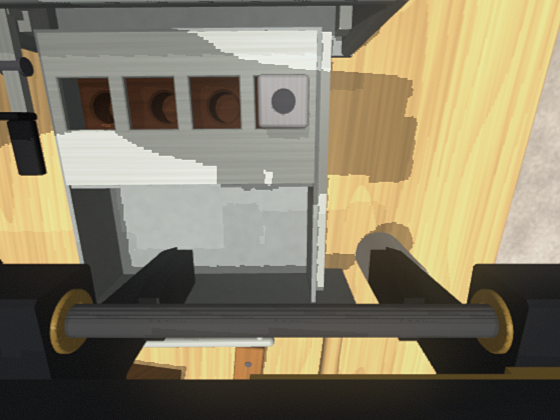

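The dog at (283,101) is home: its head top is at 0.1425, so its foot is at 0.0355. It also gives the true bore position. Next is dog B.

```bash
python3 -m creep '[{"grip":1,"tx":-2.8,"ty":-2.8,"tz":0,"spin":0},{"grip":1,"tx":-2.8,"ty":-2.8,"tz":0,"spin":0},{"grip":1,"tx":-2.8,"ty":-2.8,"tz":0,"spin":0},{"grip":1,"tx":-2.8,"ty":-2.8,"tz":0,"spin":0},{"grip":1,"tx":-2.8,"ty":-2.8,"tz":0,"spin":0},{"grip":1,"tx":-2.8,"ty":-2.8,"tz":0,"spin":0},{"grip":1,"tx":-2.8,"ty":-2.8,"tz":0,"spin":0},{"grip":1,"tx":-2.8,"ty":-2.8,"tz":0,"spin":0}]' | head -2
python3 -m creep '[{"grip":1,"tx":-2.8,"ty":-2.8,"tz":0,"spin":0},{"grip":1,"tx":-2.8,"ty":-2.9,"tz":0,"spin":0},{"grip":1,"tx":0,"ty":0,"tz":0.5,"spin":6.7},{"grip":1,"tx":0,"ty":0,"tz":0.5,"spin":6.7},{"grip":1,"tx":0,"ty":0,"tz":0.5,"spin":6.7},{"grip":1,"tx":0,"ty":0,"tz":0,"spin":6.7},{"grip":1,"tx":0,"ty":0,"tz":0,"spin":6.7},{"grip":1,"tx":0,"ty":0,"tz":0,"spin":0}]' 
python3 -m creep '[{"grip":1,"tx":0,"ty":0,"tz":0,"spin":0}]'|head -2
python3 -c "
from h import *
go(.4124,-.2373,.077,-29.5);print(r.get_state()['q'].round(2))"
```

```text
clock: 12.3
tool_pos: [0.4677, -0.1743, 0.2166]
clock: 12.97
tool_pos: [0.4166, -0.2336, 0.2013]
eef_rot: [0.863, 0.505, 0.0, -0.0]
contact_force: [0.5, 0.4, 0.7]
opening: 0.995
finger_force: 0.0
clock: 13.05
tool_pos: [0.4163, -0.234, 0.2015]
tool cm [-0.49 -0.18 12.45] yaw -28.96 spin 0.5413694306483166
[ 0.25  0.58  0.26  2.05 -0.28  0.54  0.21]
```

```bash
python3 -m creep '[{"grip":1,"tx":-0.49,"ty":-0.18,"tz":3,"spin":0.5},{"grip":1,"tx":0,"ty":0,"tz":3,"spin":0},{"grip":1,"tx":0,"ty":0,"tz":0,"spin":0},{"grip":1,"tx":0,"ty":0,"tz":3,"spin":0},{"grip":1,"tx":0,"ty":0,"tz":2.4,"spin":0},{"grip":1,"tx":0,"ty":0,"tz":1,"spin":0},{"grip":1,"tx":0,"ty":0,"tz":0,"spin":0},{"grip":1,"tx":0,"ty":0,"tz":0,"spin":0}]'
python3 -c "
from h import *
go(.4124,-.2373,.077,-29.5)"
```

```text
clock: 13.72
tool_pos: [0.4119, -0.2385, 0.0784]
eef_rot: [0.865, 0.502, 0.0, -0.0]
contact_force: [0.4, -0.7, 0.2]
opening: 1.0
finger_force: 0.0
tool cm [ 0.14 -0.01  0.14] yaw -29.73 spin -0.23071727992788738
```

```bash
python3 -m creep '[{"grip":-1,"tx":0.13,"ty":0,"tz":0.1,"spin":-0.2},{"grip":-1,"tx":0,"ty":0,"tz":0,"spin":0},{"grip":-1,"tx":0,"ty":0,"tz":0,"spin":0},{"grip":-1,"tx":0,"ty":0,"tz":0,"spin":0},{"grip":-1,"tx":0,"ty":0,"tz":0,"spin":0},{"grip":-1,"tx":0,"ty":0,"tz":0,"spin":0},{"grip":-1,"tx":0,"ty":0,"tz":0,"spin":0},{"grip":-1,"tx":0,"ty":0,"tz":0,"spin":0}]' 35 >/dev/null
python3 -m creep '[{"grip":-1,"tx":0,"ty":0,"tz":0,"spin":0},{"grip":-1,"tx":0,"ty":0,"tz":0,"spin":0},{"grip":-1,"tx":0,"ty":0,"tz":0,"spin":0},{"grip":-1,"tx":0,"ty":0,"tz":0,"spin":0}]'
```

```text
clock: 14.72
tool_pos: [0.4122, -0.2375, 0.0767]
eef_rot: [0.864, 0.503, 0.0, 0.0]
contact_force: [-0.6, 0.3, 0.7]
opening: 0.383
finger_force: 34.9
```

```bash
python3 -m creep '[{"grip":-1,"tx":0,"ty":0,"tz":-1,"spin":0},{"grip":-1,"tx":0,"ty":0,"tz":-2,"spin":0},{"grip":-1,"tx":0,"ty":0,"tz":-3,"spin":0},{"grip":-1,"tx":0,"ty":0,"tz":-3,"spin":0},{"grip":-1,"tx":0,"ty":0,"tz":-3,"spin":0},{"grip":-1,"tx":0,"ty":0,"tz":-2,"spin":0},{"grip":-1,"tx":0,"ty":0,"tz":0,"spin":-6.8},{"grip":-1,"tx":0,"ty":0,"tz":0,"spin":-6.8}]'
python3 -m creep '[{"grip":-1,"tx":0,"ty":0,"tz":0,"spin":-6.8},{"grip":-1,"tx":0,"ty":0,"tz":0,"spin":-6.8},{"grip":-1,"tx":0,"ty":0,"tz":0,"spin":-6.7},{"grip":-1,"tx":0,"ty":0,"tz":0,"spin":0},{"grip":-1,"tx":0,"ty":0,"tz":0,"spin":0}]'
python3 -c "
from h import *
go(.5665,.1363,.217,4.2)"
```

```text
clock: 15.38
tool_pos: [0.4123, -0.2375, 0.2186]
eef_rot: [0.797, 0.604, 0.0, 0.001]
contact_force: [0.5, 0.6, -2.3]
opening: 0.383
finger_force: 34.9
clock: 15.8
tool_pos: [0.4116, -0.2373, 0.2169]
eef_rot: [0.681, 0.732, 0.0, -0.0]
contact_force: [0.5, 0.9, -1.5]
opening: 0.384
finger_force: 34.9
tool cm [3.616e+01 1.813e+01 1.000e-02] yaw 4.11 spin -0.08910989025046945
```

```bash
python3 -m creep '[{"grip":-1,"tx":3.3,"ty":1.65,"tz":0,"spin":0},{"grip":-1,"tx":3.3,"ty":1.65,"tz":0,"spin":0},{"grip":-1,"tx":3.3,"ty":1.65,"tz":0,"spin":0},{"grip":-1,"tx":3.3,"ty":1.65,"tz":0,"spin":0},{"grip":-1,"tx":3.3,"ty":1.65,"tz":0,"spin":0},{"grip":-1,"tx":3.3,"ty":1.65,"tz":0,"spin":0},{"grip":-1,"tx":3.3,"ty":1.65,"tz":0,"spin":0},{"grip":-1,"tx":3.3,"ty":1.65,"tz":0,"spin":0}]' |head -2
python3 -m creep '[{"grip":-1,"tx":3.3,"ty":1.65,"tz":0,"spin":0},{"grip":-1,"tx":3.3,"ty":1.65,"tz":0,"spin":0},{"grip":-1,"tx":3.1,"ty":1.6,"tz":0,"spin":0},{"grip":-1,"tx":0,"ty":0,"tz":0,"spin":0},{"grip":-1,"tx":0,"ty":0,"tz":0,"spin":0},{"grip":-1,"tx":0,"ty":0,"tz":0,"spin":0}]' 
python3 -c "
from h import *
go(.5665,.1363,.155,4.2)"
```

```text
clock: 16.47
tool_pos: [0.5239, 0.0376, 0.2168]
clock: 16.97
tool_pos: [0.5648, 0.1353, 0.2164]
eef_rot: [0.681, 0.733, -0.001, 0.0]
contact_force: [-0.6, 0.4, -2.1]
opening: 0.382
finger_force: 34.9
tool cm [0.09 0.19 6.14] yaw 4.21 spin 0.006714111222152042
```

```bash
python3 -m creep '[{"grip":-1,"tx":0.1,"ty":0.17,"tz":2,"spin":0},{"grip":-1,"tx":0,"ty":0,"tz":2,"spin":0},{"grip":-1,"tx":0,"ty":0,"tz":1.5,"spin":0},{"grip":-1,"tx":0,"ty":0,"tz":0.6,"spin":0},{"grip":-1,"tx":0,"ty":0,"tz":0.4,"spin":0},{"grip":-1,"tx":0,"ty":0,"tz":0.3,"spin":0},{"grip":-1,"tx":0,"ty":0,"tz":0,"spin":0}]'
python3 -m creep '[{"grip":-1,"tx":0,"ty":0,"tz":0.3,"spin":0},{"grip":-1,"tx":0,"ty":0,"tz":0.3,"spin":0},{"grip":-1,"tx":0,"ty":0,"tz":0.3,"spin":0},{"grip":-1,"tx":0,"ty":0,"tz":0,"spin":0}]'
```

```text
clock: 17.55
tool_pos: [0.5673, 0.1365, 0.1489]
eef_rot: [0.68, 0.733, 0.0, 0.0]
contact_force: [0.5, -0.2, -1.7]
opening: 0.384
finger_force: 34.9
clock: 17.88
tool_pos: [0.5669, 0.1368, 0.1395]
eef_rot: [0.68, 0.733, -0.0, 0.0]
contact_force: [0.3, -1.4, -0.7]
opening: 0.383
finger_force: 34.9
```

```bash
python3 -m creep '[{"grip":-1,"tx":0,"ty":0,"tz":0.3,"spin":0},{"grip":-1,"tx":0,"ty":0,"tz":0.3,"spin":0},{"grip":-1,"tx":0,"ty":0,"tz":0.3,"spin":0},{"grip":-1,"tx":0,"ty":0,"tz":0.3,"spin":0},{"grip":-1,"tx":0,"ty":0,"tz":0,"spin":0}]'
python3 -m creep '[{"grip":-1,"tx":0,"ty":0,"tz":0.3,"spin":0},{"grip":-1,"tx":0,"ty":0,"tz":0.3,"spin":0},{"grip":-1,"tx":0,"ty":0,"tz":0.3,"spin":0},{"grip":-1,"tx":0,"ty":0,"tz":0.2,"spin":0},{"grip":-1,"tx":0,"ty":0,"tz":0,"spin":0}]'
```

```text
clock: 18.3
tool_pos: [0.5665, 0.1366, 0.1268]
eef_rot: [0.68, 0.733, -0.001, -0.0]
contact_force: [-2.2, -2.5, -4.2]
opening: 0.386
finger_force: 34.8
clock: 18.72
tool_pos: [0.5666, 0.1372, 0.116]
eef_rot: [0.68, 0.733, -0.0, -0.0]
contact_force: [-2.4, -3.7, -4.4]
opening: 0.382
finger_force: 34.8
```

```bash
python3 -m creep '[{"grip":-1,"tx":-0.08,"ty":-0.05,"tz":0.2,"spin":0},{"grip":-1,"tx":0,"ty":0,"tz":0.2,"spin":0},{"grip":-1,"tx":0,"ty":0,"tz":0,"spin":0}]'
python3 -m creep '[{"grip":-1,"tx":0,"ty":0,"tz":0.15,"spin":0},{"grip":-1,"tx":0,"ty":0,"tz":0.15,"spin":0},{"grip":-1,"tx":0,"ty":0,"tz":0,"spin":0}]'
```

```text
clock: 18.97
tool_pos: [0.5666, 0.1368, 0.1127]
eef_rot: [0.68, 0.733, 0.0, -0.0]
contact_force: [-2.9, -0.1, -2.0]
opening: 0.382
finger_force: 34.8
clock: 19.22
tool_pos: [0.5671, 0.1368, 0.1121]
eef_rot: [0.68, 0.733, 0.001, 0.0]
contact_force: [-7.0, -1.7, 19.5]
opening: 0.383
finger_force: 34.9
```

```bash
python3 -m creep '[{"grip":-1,"tx":0,"ty":0,"tz":-0.2,"spin":0},{"grip":1,"tx":0,"ty":0,"tz":0,"spin":0},{"grip":1,"tx":0,"ty":0,"tz":0,"spin":0},{"grip":1,"tx":0,"ty":0,"tz":0,"spin":0},{"grip":1,"tx":0,"ty":0,"tz":0,"spin":0},{"grip":1,"tx":0,"ty":0,"tz":0,"spin":0},{"grip":1,"tx":0,"ty":0,"tz":0,"spin":0},{"grip":1,"tx":0,"ty":0,"tz":0,"spin":0}]'
python3 -m creep '[{"grip":1,"tx":0,"ty":0,"tz":0,"spin":0},{"grip":1,"tx":0,"ty":0,"tz":-2,"spin":0},{"grip":1,"tx":0,"ty":0,"tz":-3,"spin":0},{"grip":1,"tx":0,"ty":0,"tz":-4,"spin":0},{"grip":1,"tx":0,"ty":0,"tz":-2,"spin":0},{"grip":1,"tx":0,"ty":0,"tz":0,"spin":0},{"grip":1,"tx":0,"ty":0,"tz":0,"spin":0}]'
python3 -c "
from h import *
go(.645,-.29,.22,4.2)"
```

```text
clock: 19.88
tool_pos: [0.5668, 0.1365, 0.1116]
eef_rot: [0.68, 0.733, 0.0, 0.0]
contact_force: [0.1, -0.1, -0.0]
opening: 0.89
finger_force: 0.0
clock: 20.47
tool_pos: [0.5673, 0.1366, 0.2227]
eef_rot: [0.68, 0.733, 0.001, 0.001]
contact_force: [0.0, 0.2, -0.5]
opening: 0.999
finger_force: 0.0
tool cm [-43.12   4.54   0.25] yaw 4.31 spin 0.11428293846056192
```

```bash
python3 -m creep '[{"grip":1,"tx":-3.9,"ty":0.4,"tz":0,"spin":0},{"grip":1,"tx":-3.9,"ty":0.4,"tz":0,"spin":0},{"grip":1,"tx":-3.9,"ty":0.4,"tz":0,"spin":0},{"grip":1,"tx":-3.9,"ty":0.4,"tz":0,"spin":0},{"grip":1,"tx":-3.9,"ty":0.4,"tz":0,"spin":0},{"grip":1,"tx":-3.9,"ty":0.4,"tz":0,"spin":0},{"grip":1,"tx":-3.9,"ty":0.4,"tz":0,"spin":0},{"grip":1,"tx":-3.9,"ty":0.4,"tz":0,"spin":0}]' |head -2
python3 -m creep '[{"grip":1,"tx":-3.9,"ty":0.4,"tz":0,"spin":0},{"grip":1,"tx":-3.9,"ty":0.4,"tz":0,"spin":0},{"grip":1,"tx":-3.9,"ty":0.5,"tz":0,"spin":0},{"grip":1,"tx":0,"ty":0,"tz":0,"spin":2.3},{"grip":1,"tx":0,"ty":0,"tz":0,"spin":2.3},{"grip":1,"tx":0,"ty":0,"tz":0,"spin":2.2},{"grip":1,"tx":0,"ty":0,"tz":0,"spin":0},{"grip":1,"tx":0,"ty":0,"tz":0,"spin":0}]' |head -2
cat >> h.py <<'E'
def cloud(cam):
    c=optics.get_calibration(cam);p,D=optics.snapshot(cam)
    E=c["extrinsics"];R=E[:3,:3];o=-R.T@E[:3,3];v,u=np.mgrid[:420,:560]
    W=o+(np.stack([(u-c["cx"])/c["fx"],(v-c["cy"])/c["fy"],np.ones_like(u)],-1)*D[...,None])@R
    W[D==0]=np.nan
    return p,W
E
python3 - <<'E'
from h import *
import cv2
p,W=cloud("wrist");cv2.imwrite("pics/w4.png",p[:,:,::-1]);np.save("w4.npy",W)
m=((W[...,2]>.024)&(W[...,2]<.036)).astype(np.uint8)
k,l,st,_=cv2.connectedComponentsWithStats(m)
for i in range(1,k):
    if st[i,4]>600: P=W[l==i];print(st[i],P[:,2].mean().round(4),cv2.minAreaRect((P[:,:2]*1000).astype(np.float32)))
p,W=cloud("top")
for x,y in((.6702,.144),(.5665,.137)):
    q=W[(np.hypot(W[...,0]-x,W[...,1]-y)<.012)&(W[...,2]<.3)];print("dog",np.median(q[:,2]))
E
```

```text
clock: 21.13
tool_pos: [0.6209, -0.1738, 0.2194]
clock: 21.8
tool_pos: [0.643, -0.2874, 0.2197]
[ 377   12   22  238 2127] 0.0251 ((753.9435424804688, -241.31112670898438), (15.842964172363281, 242.07655334472656), 0.12651483714580536)
[ 265   42   37  152 5297] 0.0298 ((645.8455810546875, -216.35049438476562), (148.97691345214844, 36.048805236816406), 87.67366027832031)
dog 0.14172271406114856
dog 0.1420147550171158
```

View pics/w4.png

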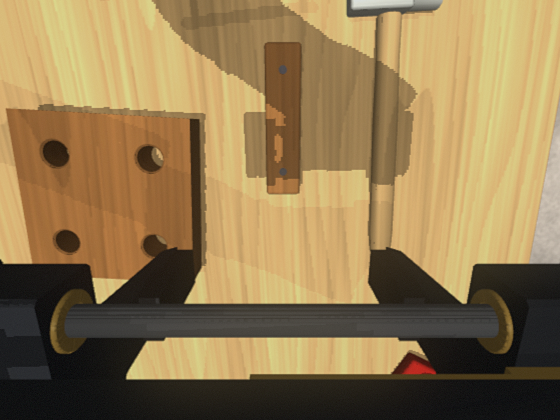

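The batten is unmoved at (283,118). Both dogs read home, with head tops at 0.142.

```bash
python3 -c "
from h import *
go(.6458,-.2164,.019,-2.3)"
```

```text
tool cm [ 7.100e+00 -2.000e-02  2.016e+01] yaw -2.42 spin -0.11790663591547457
```

```bash
python3 -m creep '[{"grip":1,"tx":3.6,"ty":0,"tz":3,"spin":0},{"grip":1,"tx":3.5,"ty":0,"tz":3,"spin":0},{"grip":1,"tx":0,"ty":0,"tz":4,"spin":0},{"grip":1,"tx":0,"ty":0,"tz":4,"spin":0},{"grip":1,"tx":0,"ty":0,"tz":3,"spin":0},{"grip":1,"tx":0,"ty":0,"tz":1,"spin":0},{"grip":1,"tx":0,"ty":0,"tz":0,"spin":0},{"grip":1,"tx":0,"ty":0,"tz":0,"spin":0}]'
python3 -c "
from h import *
go(.6458,-.2164,.019,-2.3)"
```

```text
clock: 22.57
tool_pos: [0.6472, -0.2249, 0.0487]
eef_rot: [0.722, 0.692, 0.0, 0.001]
contact_force: [-0.2, 0.8, 0.5]
opening: 1.003
finger_force: 0.0
tool cm [ 0.84 -0.18  2.97] yaw -2.49 spin -0.1875659360365205
```

```bash
python3 -m creep '[{"grip":1,"tx":0.84,"ty":-0.18,"tz":0,"spin":-0.2},{"grip":1,"tx":0,"ty":0,"tz":1.5,"spin":0},{"grip":1,"tx":0,"ty":0,"tz":1.45,"spin":0},{"grip":1,"tx":0,"ty":0,"tz":0,"spin":0},{"grip":-1,"tx":0,"ty":0,"tz":0,"spin":0},{"grip":-1,"tx":0,"ty":0,"tz":0,"spin":0},{"grip":-1,"tx":0,"ty":0,"tz":0,"spin":0},{"grip":-1,"tx":0,"ty":0,"tz":0,"spin":0}]' 25 | head -2
python3 -m creep '[{"grip":-1,"tx":0,"ty":0,"tz":0,"spin":0},{"grip":-1,"tx":0,"ty":0,"tz":0,"spin":0},{"grip":-1,"tx":0,"ty":0,"tz":0,"spin":0},{"grip":-1,"tx":0,"ty":0,"tz":0,"spin":0},{"grip":-1,"tx":0,"ty":0,"tz":0,"spin":0},{"grip":-1,"tx":0,"ty":0,"tz":0,"spin":0},{"grip":-1,"tx":0,"ty":0,"tz":0,"spin":0},{"grip":-1,"tx":0,"ty":0,"tz":0,"spin":0}]'
```

```text
clock: 23.23
tool_pos: [0.6455, -0.2163, 0.0189]
clock: 23.9
tool_pos: [0.6454, -0.216, 0.0185]
eef_rot: [0.721, 0.693, 0.0, 0.0]
contact_force: [0.6, -0.2, 0.1]
opening: 0.404
finger_force: 25.0
```

```bash
python3 -m creep '[{"grip":-1,"tx":0,"ty":0,"tz":-1,"spin":0},{"grip":-1,"tx":0,"ty":0,"tz":-2,"spin":0},{"grip":-1,"tx":0,"ty":0,"tz":-3,"spin":0},{"grip":-1,"tx":0,"ty":0,"tz":-3,"spin":0},{"grip":-1,"tx":0,"ty":0,"tz":-3,"spin":0},{"grip":-1,"tx":0,"ty":0,"tz":-3,"spin":0},{"grip":-1,"tx":0,"ty":0,"tz":-2,"spin":0},{"grip":-1,"tx":0,"ty":0,"tz":0,"spin":0}]'
python3 -c "
from h import *
go(.599,.015,.19,-85.8)"
```

```text
clock: 24.57
tool_pos: [0.6476, -0.2172, 0.1941]
eef_rot: [0.721, 0.693, 0.002, 0.004]
contact_force: [0.7, -0.3, -0.8]
opening: 0.407
finger_force: 25.0
tool cm [23.01 -5.79  0.3 ] yaw -2.31 spin 83.49302736764639
```

```bash
python3 -m creep '[{"grip":-1,"tx":3.3,"ty":-0.8,"tz":0,"spin":0},{"grip":-1,"tx":3.3,"ty":-0.8,"tz":0,"spin":0},{"grip":-1,"tx":3.3,"ty":-0.8,"tz":0,"spin":0},{"grip":-1,"tx":3.3,"ty":-0.8,"tz":0,"spin":0},{"grip":-1,"tx":3.3,"ty":-0.8,"tz":0,"spin":0},{"grip":-1,"tx":3.3,"ty":-0.8,"tz":0,"spin":0},{"grip":-1,"tx":3.2,"ty":-0.9,"tz":0,"spin":0},{"grip":-1,"tx":0,"ty":0,"tz":0,"spin":6}]' | head -2
python3 -m creep '[{"grip":-1,"tx":0,"ty":0,"tz":0,"spin":7},{"grip":-1,"tx":0,"ty":0,"tz":0,"spin":7},{"grip":-1,"tx":0,"ty":0,"tz":0,"spin":7},{"grip":-1,"tx":0,"ty":0,"tz":0,"spin":7},{"grip":-1,"tx":0,"ty":0,"tz":0,"spin":7},{"grip":-1,"tx":0,"ty":0,"tz":0,"spin":7},{"grip":-1,"tx":0,"ty":0,"tz":0,"spin":7},{"grip":-1,"tx":0,"ty":0,"tz":0,"spin":7}]' | head -2
python3 -m creep '[{"grip":-1,"tx":0,"ty":0,"tz":0,"spin":7},{"grip":-1,"tx":0,"ty":0,"tz":0,"spin":7},{"grip":-1,"tx":0,"ty":0,"tz":0,"spin":7},{"grip":-1,"tx":0,"ty":0,"tz":0,"spin":0.5},{"grip":-1,"tx":0,"ty":0,"tz":0,"spin":0},{"grip":-1,"tx":0,"ty":0,"tz":0,"spin":0}]'
python3 -c "
from h import *
go(.599,.015,.049,-85.8)"
```

```text
clock: 25.23
tool_pos: [0.5943, 0.0263, 0.1869]
clock: 25.9
tool_pos: [0.5963, 0.0163, 0.1874]
clock: 26.4
tool_pos: [0.5968, 0.0162, 0.1879]
eef_rot: [0.999, 0.038, -0.001, -0.0]
contact_force: [-0.7, 0.2, -1.4]
opening: 0.405
finger_force: 25.0
tool cm [ 0.22  0.14 13.89] yaw -85.62 spin 0.17801436573489582
```

```bash
python3 -m creep '[{"grip":-1,"tx":0.22,"ty":0.4,"tz":2,"spin":0.2},{"grip":-1,"tx":0,"ty":0,"tz":2.5,"spin":0},{"grip":-1,"tx":0,"ty":0,"tz":2.5,"spin":0},{"grip":-1,"tx":0,"ty":0,"tz":2,"spin":0},{"grip":-1,"tx":0,"ty":0,"tz":1.5,"spin":0},{"grip":-1,"tx":0,"ty":0,"tz":1,"spin":0},{"grip":-1,"tx":0,"ty":0,"tz":0,"spin":0},{"grip":-1,"tx":0,"ty":0,"tz":0,"spin":0}]'
python3 -c "
from h import *
go(.5995,.0125,.0475,-85.8)"
```

```text
clock: 27.07
tool_pos: [0.5999, 0.0121, 0.0735]
eef_rot: [0.999, 0.035, -0.0, -0.0]
contact_force: [0.7, -0.2, -1.7]
opening: 0.403
finger_force: 25.0
tool cm [-0.03 -0.04  2.6 ] yaw -85.96 spin -0.15505402920230438
```

```bash
python3 -m creep '[{"grip":-1,"tx":0,"ty":0,"tz":0.8,"spin":0},{"grip":-1,"tx":0,"ty":0,"tz":0.8,"spin":0},{"grip":-1,"tx":0,"ty":0,"tz":0.6,"spin":0},{"grip":-1,"tx":0,"ty":0,"tz":0.3,"spin":0},{"grip":-1,"tx":0,"ty":0,"tz":0,"spin":0},{"grip":-1,"tx":0,"ty":0,"tz":0,"spin":0}]'
python3 -m creep '[{"grip":0.2,"tx":0,"ty":0,"tz":0.1,"spin":0},{"grip":0.2,"tx":0,"ty":0,"tz":0,"spin":0},{"grip":0.2,"tx":0,"ty":0,"tz":0,"spin":0},{"grip":0.2,"tx":0,"ty":0,"tz":0,"spin":0},{"grip":0.2,"tx":0,"ty":0,"tz":0,"spin":0},{"grip":0.2,"tx":0,"ty":0,"tz":0,"spin":0}]'
```

```text
clock: 27.57
tool_pos: [0.5998, 0.0123, 0.0483]
eef_rot: [0.999, 0.035, -0.0, -0.0]
contact_force: [-0.4, -0.4, -1.7]
opening: 0.407
finger_force: 25.0
clock: 28.07
tool_pos: [0.5999, 0.0123, 0.0476]
eef_rot: [0.999, 0.035, 0.0, -0.0]
contact_force: [0.2, 0.1, 0.2]
opening: 0.605
finger_force: 0.0
```

```bash
python3 -m creep '[{"grip":0.2,"tx":0,"ty":0,"tz":-2,"spin":0},{"grip":0.2,"tx":0,"ty":0,"tz":-3,"spin":0},{"grip":0.2,"tx":0,"ty":0,"tz":-4,"spin":0},{"grip":0.2,"tx":0,"ty":0,"tz":-4,"spin":0},{"grip":-1,"tx":0,"ty":0,"tz":-3,"spin":-6},{"grip":-1,"tx":0,"ty":0,"tz":-2,"spin":-7},{"grip":-1,"tx":0,"ty":0,"tz":0,"spin":-7},{"grip":-1,"tx":0,"ty":0,"tz":0,"spin":-7}]' 
python3 -m creep '[{"grip":-1,"tx":0,"ty":0,"tz":0,"spin":-7},{"grip":-1,"tx":0,"ty":0,"tz":0,"spin":-7},{"grip":-1,"tx":0,"ty":0,"tz":0,"spin":-7},{"grip":-1,"tx":0,"ty":0,"tz":0,"spin":-7},{"grip":-1,"tx":0,"ty":0,"tz":0,"spin":-7},{"grip":-1,"tx":0,"ty":0,"tz":0,"spin":-7},{"grip":-1,"tx":0,"ty":0,"tz":0,"spin":-7},{"grip":-1,"tx":0,"ty":0,"tz":0,"spin":-7}]' |head -2
python3 -m creep '[{"grip":-1,"tx":0,"ty":0,"tz":0,"spin":-7},{"grip":-1,"tx":0,"ty":-3,"tz":0,"spin":0},{"grip":-1,"tx":0,"ty":-3,"tz":0,"spin":0},{"grip":-1,"tx":0,"ty":-3,"tz":0,"spin":0},{"grip":-1,"tx":0,"ty":0,"tz":0,"spin":0},{"grip":-1,"tx":0,"ty":0,"tz":0,"spin":0}]'
python3 - <<'E'
from h import *
import cv2
p,W=cloud("wrist");cv2.imwrite("pics/w5.png",cv2.resize(p[:,:,::-1],(784,588)));np.save("w5.npy",W)
go(.46,.10,.15,4.2)
E
```

```text
clock: 28.73
tool_pos: [0.6007, 0.0122, 0.2293]
eef_rot: [0.963, 0.27, 0.002, 0.0]
contact_force: [1.0, -0.9, -0.9]
opening: 0.319
finger_force: 0.0
clock: 29.4
tool_pos: [0.5997, 0.0121, 0.2275]
clock: 29.9
tool_pos: [0.5086, 0.0057, 0.2277]
eef_rot: [0.682, 0.731, -0.0, -0.0]
contact_force: [0.1, -0.3, -0.6]
opening: 0.004
finger_force: 0.0
tool cm [ 9.73 -4.4   7.78] yaw 4.0 spin -0.20085488448481215
```

View pics/w5.png

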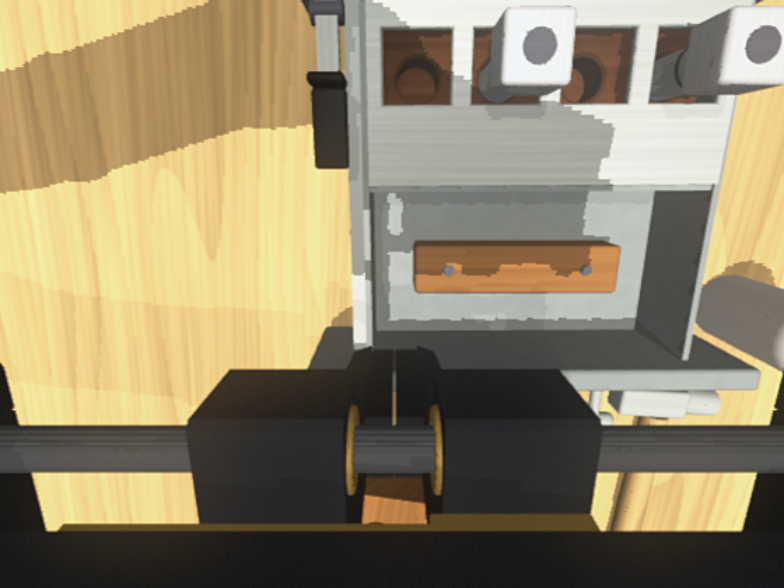

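The batten lies flat in the bay and both dogs are in. The pad's top is at (331,126), with the tab at about (327,78).

```bash
python3 - <<'E'
from h import *
W=np.load("w5.npy")
for u,v in((331,100),(331,126),(332,155),(327,76),(318,126),(345,126),(356,126),(515,265),(500,152)): print(u,v,W[int(v/1.4),int(u/1.4)].round(4))
print("pad end/near corner", W[int(166/1.4)-1,int(333/1.4)].round(4))
E
```

```text
331 100 [0.4643 0.1127 0.103 ]
331 126 [0.465  0.0984 0.1051]
332 155 [0.466  0.0834 0.1029]
327 76 [0.4635 0.1225 0.1153]
318 126 [0.4576 0.0981 0.1036]
345 126 [0.4729 0.099  0.1047]
356 126 [0.4759 0.1027 0.0663]
515 265 [0.5942 0.0167 0.0562]
500 152 [0.5656 0.0921 0.0922]
pad end/near corner [0.4664 0.0779 0.1048]
```

```bash
python3 -m creep '[{"grip":-1,"tx":3.4,"ty":-1.5,"tz":1,"spin":0},{"grip":-1,"tx":3.4,"ty":-1.5,"tz":2,"spin":0},{"grip":-1,"tx":3.4,"ty":-1.4,"tz":2,"spin":0},{"grip":-1,"tx":0,"ty":0,"tz":2.5,"spin":0},{"grip":-1,"tx":0,"ty":0,"tz":1.8,"spin":0},{"grip":-1,"tx":0,"ty":0,"tz":0,"spin":0},{"grip":-1,"tx":0,"ty":0,"tz":0,"spin":0}]' 
python3 -c "
from h import *
go(.460,.107,.104,4.2)"
```

```text
clock: 30.53
tool_pos: [0.4604, 0.1042, 0.1343]
eef_rot: [0.682, 0.731, -0.0, 0.0]
contact_force: [-0.0, -0.3, 0.3]
opening: 0.003
finger_force: 0.0
tool cm [ 0.28 -0.02  3.03] yaw 4.0 spin -0.1988973879829814
```

```bash
python3 -m creep '[{"grip":-1,"tx":0.25,"ty":0,"tz":1,"spin":0},{"grip":-1,"tx":0,"ty":0,"tz":1,"spin":0},{"grip":-1,"tx":0,"ty":0,"tz":0.8,"spin":0},{"grip":-1,"tx":0,"ty":0,"tz":0.5,"spin":0},{"grip":-1,"tx":0,"ty":0,"tz":0,"spin":0}]'
python3 -m creep '[{"grip":-1,"tx":0,"ty":0,"tz":0.4,"spin":0},{"grip":-1,"tx":0,"ty":0,"tz":0.4,"spin":0},{"grip":-1,"tx":0,"ty":0,"tz":0.3,"spin":0},{"grip":-1,"tx":0,"ty":0,"tz":0,"spin":0},{"grip":-1,"tx":0,"ty":0,"tz":0,"spin":0}]'
```

```text
clock: 30.95
tool_pos: [0.4607, 0.106, 0.1019]
eef_rot: [0.682, 0.731, 0.001, 0.001]
contact_force: [1.7, -0.3, 4.3]
opening: 0.007
finger_force: 1.9
clock: 31.37
tool_pos: [0.4609, 0.1059, 0.0935]
eef_rot: [0.683, 0.731, 0.002, 0.001]
contact_force: [-2.1, -2.2, 24.3]
opening: 0.004
finger_force: 14.2
```

```bash
python3 -m creep '[{"grip":-1,"tx":0.2,"ty":0,"tz":-0.05,"spin":0},{"grip":-1,"tx":0.2,"ty":0,"tz":0,"spin":0},{"grip":-1,"tx":0.2,"ty":0,"tz":0,"spin":0},{"grip":-1,"tx":0.2,"ty":0,"tz":0,"spin":0},{"grip":-1,"tx":0,"ty":0,"tz":0,"spin":0}]'
python3 -m creep '[{"grip":-1,"tx":0.2,"ty":0,"tz":0,"spin":0},{"grip":-1,"tx":0.2,"ty":0,"tz":0,"spin":0},{"grip":-1,"tx":0.2,"ty":0,"tz":0,"spin":0},{"grip":-1,"tx":0.2,"ty":0,"tz":0,"spin":0},{"grip":-1,"tx":0,"ty":0,"tz":0,"spin":0}]'
```

```text
clock: 31.78
tool_pos: [0.4603, 0.1146, 0.0937]
eef_rot: [0.682, 0.731, 0.002, 0.001]
contact_force: [-1.4, -1.1, 20.3]
opening: 0.007
finger_force: 12.2
clock: 32.2
tool_pos: [0.4596, 0.1226, 0.0937]
eef_rot: [0.682, 0.731, 0.002, 0.001]
contact_force: [-1.0, -1.2, 19.6]
opening: 0.007
finger_force: 12.2
```

```bash
python3 -m creep '[{"grip":-1,"tx":0.2,"ty":0,"tz":0,"spin":0},{"grip":-1,"tx":0.2,"ty":0,"tz":0,"spin":0},{"grip":-1,"tx":0.2,"ty":0,"tz":0,"spin":0},{"grip":-1,"tx":0.2,"ty":0,"tz":0,"spin":0},{"grip":-1,"tx":0,"ty":0,"tz":0,"spin":0}]'
python3 - <<'E'
from h import *
p,W=cloud("top")
m=(abs(W[...,2]-.104)<.006)&(abs(W[...,0]-.66)<.03)&(W[...,1]<.03)&(W[...,1]>-.08)
print("panel top y at x~.66",W[m][:,1].min().round(4),W[m][:,1].max().round(4),m.sum())
D=np.load("top0.npy");c=optics.get_calibration("top");E=c["extrinsics"];R=E[:3,:3];o=-R.T@E[:3,3];v,u=np.mgrid[:420,:560]
W=o+(np.stack([(u-c["cx"])/c["fx"],(v-c["cy"])/c["fy"],np.ones_like(u)],-1)*D[...,None])@R
m=(abs(W[...,2]-.104)<.006)&(abs(W[...,0]-.66)<.03)&(W[...,1]<.03)&(W[...,1]>-.08)
print("before",W[m][:,1].min().round(4),W[m][:,1].max().round(4),m.sum())
m=(abs(W[...,2]-.165)<.006)&(abs(W[...,0]-.48)<.02)&(W[...,1]<.3);print("chest front y @x.48",W[m][:,1].min())
E
```

```text
clock: 32.62
tool_pos: [0.459, 0.1306, 0.0937]
eef_rot: [0.682, 0.731, 0.002, 0.001]
contact_force: [-1.5, -0.6, 21.1]
opening: 0.008
finger_force: 12.1
panel top y at x~.66 -0.0314 -0.0119 112
before -0.058 -0.0406 114
chest front y @x.48 0.1789559280344336
```

```bash
python3 -m creep '[{"grip":-1,"tx":0.2,"ty":0,"tz":0,"spin":0},{"grip":-1,"tx":0.2,"ty":0,"tz":0,"spin":0},{"grip":-1,"tx":0.15,"ty":0,"tz":0,"spin":0},{"grip":-1,"tx":0,"ty":0,"tz":0,"spin":0},{"grip":-1,"tx":0,"ty":0,"tz":-0.5,"spin":0},{"grip":-1,"tx":0,"ty":0,"tz":-0.8,"spin":0},{"grip":-1,"tx":-0.2,"ty":0,"tz":-2,"spin":0},{"grip":-1,"tx":0,"ty":0,"tz":-4,"spin":0}]'
python3 -m creep '[{"grip":-1,"tx":0,"ty":0,"tz":-4,"spin":0},{"grip":-1,"tx":0,"ty":0,"tz":0,"spin":0},{"grip":-1,"tx":0,"ty":0,"tz":0,"spin":0}]' | head -2
python3 - <<'E'
from h import *
p,W=cloud("top")
m=(abs(W[...,2]-.104)<.006)&(abs(W[...,0]-.66)<.03)&(W[...,1]<.03)&(W[...,1]>-.08)
print("panel top y at x~.66",W[m][:,1].min().round(4),W[m][:,1].max().round(4),m.sum())
m=(abs(W[...,2]-.08)<.012)&(abs(W[...,0]-.6)<.03)&(W[...,1]<-.035)&(W[...,1]>-.12)
print("handle",W[m].min(0).round(4),W[m].max(0).round(4),m.sum())
go(.606,-.12,.18,4.2)
E
```

```text
clock: 33.33
tool_pos: [0.4551, 0.1332, 0.1631]
eef_rot: [0.682, 0.731, -0.003, -0.002]
contact_force: [0.6, 1.6, 0.7]
opening: 0.008
finger_force: 0.0
clock: 33.58
tool_pos: [0.4584, 0.1344, 0.2066]
panel top y at x~.66 -0.026 -0.0064 111
handle [ 0.5706 -0.0708  0.077 ] [ 0.6299 -0.0568  0.0881] 74
tool cm [-26.41  13.05   2.51] yaw 4.02 spin -0.1751692453886733
```

```bash
python3 -m creep '[{"grip":-1,"tx":-3.6,"ty":1.85,"tz":0,"spin":0},{"grip":-1,"tx":-3.6,"ty":1.85,"tz":0,"spin":0},{"grip":-1,"tx":-3.6,"ty":1.85,"tz":0,"spin":0},{"grip":-1,"tx":-3.6,"ty":1.85,"tz":0,"spin":0},{"grip":-1,"tx":-3.6,"ty":1.85,"tz":0,"spin":0},{"grip":-1,"tx":-3.6,"ty":1.85,"tz":0,"spin":0},{"grip":-1,"tx":-3.6,"ty":1.9,"tz":0,"spin":0},{"grip":-1,"tx":0,"ty":0,"tz":0,"spin":-0.2}]'
python3 -c "
from h import *
go(.607,-.108,.071,4.2)"
```

```text
clock: 34.3
tool_pos: [0.6063, -0.1186, 0.2027]
eef_rot: [0.684, 0.729, -0.002, 0.003]
contact_force: [0.3, -0.9, 0.7]
opening: 0.009
finger_force: 0.0
tool cm [ 1.15  0.13 13.17] yaw 3.61 spin -0.5866244303808799
```

```bash
python3 -m creep '[{"grip":-1,"tx":0.5,"ty":0.1,"tz":2.5,"spin":0},{"grip":-1,"tx":0,"ty":0,"tz":3,"spin":0},{"grip":-1,"tx":0,"ty":0,"tz":3,"spin":0},{"grip":-1,"tx":0,"ty":0,"tz":2.5,"spin":0},{"grip":-1,"tx":0,"ty":0,"tz":2,"spin":0},{"grip":-1,"tx":0,"ty":0,"tz":0,"spin":0},{"grip":-1,"tx":0,"ty":0,"tz":0,"spin":0}]'
python3 -c "
from h import *
go(.6055,-.075,.071,4.2)"
```

```text
clock: 34.88
tool_pos: [0.6033, -0.1027, 0.0723]
eef_rot: [0.681, 0.733, -0.001, -0.002]
contact_force: [0.5, -0.0, 0.9]
opening: 0.004
finger_force: 0.0
tool cm [2.75 0.43 0.13] yaw 4.2 spin 0.003507949170071356
```

```bash
python3 -m creep '[{"grip":-1,"tx":0.7,"ty":0.2,"tz":0,"spin":0},{"grip":-1,"tx":0.6,"ty":0,"tz":0,"spin":0},{"grip":-1,"tx":0.4,"ty":0,"tz":0,"spin":0},{"grip":-1,"tx":0.3,"ty":0,"tz":0,"spin":0},{"grip":-1,"tx":0.2,"ty":0,"tz":0,"spin":0},{"grip":-1,"tx":0.2,"ty":0,"tz":0,"spin":0},{"grip":-1,"tx":0.2,"ty":0,"tz":0,"spin":0},{"grip":-1,"tx":0.2,"ty":0,"tz":0,"spin":0}]'
python3 -m creep '[{"grip":-1,"tx":0.2,"ty":0,"tz":0,"spin":0},{"grip":-1,"tx":0.2,"ty":0,"tz":0,"spin":0},{"grip":-1,"tx":0.3,"ty":0,"tz":0,"spin":0},{"grip":-1,"tx":0.3,"ty":0,"tz":0,"spin":0},{"grip":-1,"tx":0.3,"ty":0,"tz":0,"spin":0},{"grip":-1,"tx":0.3,"ty":0,"tz":0,"spin":0},{"grip":-1,"tx":0.3,"ty":0,"tz":0,"spin":0},{"grip":-1,"tx":0.3,"ty":0,"tz":0,"spin":0}]'
```

```text
clock: 35.55
tool_pos: [0.6057, -0.0767, 0.0749]
eef_rot: [0.681, 0.732, -0.0, 0.001]
contact_force: [0.7, -3.1, 2.5]
opening: 0.005
finger_force: 1.5
clock: 36.22
tool_pos: [0.6036, -0.0527, 0.0742]
eef_rot: [0.681, 0.733, 0.0, 0.0]
contact_force: [1.3, -3.4, 2.2]
opening: 0.004
finger_force: 1.4
```

```bash
python3 -m creep '[{"grip":-1,"tx":0.4,"ty":0,"tz":0.1,"spin":0},{"grip":-1,"tx":0.4,"ty":0,"tz":0.1,"spin":0},{"grip":-1,"tx":0.4,"ty":0,"tz":0,"spin":0},{"grip":-1,"tx":0.4,"ty":0,"tz":0,"spin":0},{"grip":-1,"tx":0.4,"ty":0,"tz":0,"spin":0},{"grip":-1,"tx":0.4,"ty":0,"tz":0,"spin":0},{"grip":-1,"tx":0.4,"ty":0,"tz":0,"spin":0},{"grip":-1,"tx":0.4,"ty":0,"tz":0,"spin":0}]'
python3 -m creep '[{"grip":-1,"tx":0.4,"ty":0,"tz":0,"spin":0},{"grip":-1,"tx":0.4,"ty":0,"tz":0,"spin":0},{"grip":-1,"tx":0.4,"ty":0,"tz":0,"spin":0},{"grip":-1,"tx":0.4,"ty":0,"tz":0,"spin":0},{"grip":-1,"tx":0.4,"ty":0,"tz":0,"spin":0},{"grip":-1,"tx":0.4,"ty":0,"tz":0,"spin":0},{"grip":-1,"tx":0.4,"ty":0,"tz":0,"spin":0},{"grip":-1,"tx":0.4,"ty":0,"tz":0,"spin":0}]'
python3 -m creep '[{"grip":-1,"tx":0.4,"ty":0,"tz":0,"spin":0},{"grip":-1,"tx":0.4,"ty":0,"tz":0,"spin":0},{"grip":-1,"tx":0.4,"ty":0,"tz":0,"spin":0},{"grip":-1,"tx":0.4,"ty":0,"tz":0,"spin":0},{"grip":-1,"tx":0.4,"ty":0,"tz":0,"spin":0},{"grip":-1,"tx":0.4,"ty":0,"tz":0,"spin":0},{"grip":-1,"tx":0.4,"ty":0,"tz":0,"spin":0},{"grip":-1,"tx":0.4,"ty":0,"tz":0,"spin":0}]'
```

```text
clock: 36.88
tool_pos: [0.6008, -0.0208, 0.0721]
eef_rot: [0.681, 0.733, -0.0, -0.0]
contact_force: [0.8, -3.5, -0.5]
opening: 0.006
finger_force: 1.4
clock: 37.55
tool_pos: [0.5984, 0.0111, 0.0721]
eef_rot: [0.681, 0.733, -0.0, -0.0]
contact_force: [-0.7, -2.1, -0.4]
opening: 0.003
finger_force: 1.4
clock: 38.22
tool_pos: [0.5961, 0.043, 0.0721]
eef_rot: [0.681, 0.733, -0.0, -0.0]
contact_force: [-1.2, -1.9, -1.4]
opening: 0.003
finger_force: 1.4
```

```bash
python3 -m creep '[{"grip":-1,"tx":0.4,"ty":0,"tz":0,"spin":0},{"grip":-1,"tx":0.4,"ty":0,"tz":0,"spin":0},{"grip":-1,"tx":0.4,"ty":0,"tz":0,"spin":0},{"grip":-1,"tx":0.4,"ty":0,"tz":0,"spin":0},{"grip":-1,"tx":0.4,"ty":0,"tz":0,"spin":0},{"grip":-1,"tx":0.4,"ty":0,"tz":0,"spin":0},{"grip":-1,"tx":0.4,"ty":0,"tz":0,"spin":0},{"grip":-1,"tx":0.4,"ty":0,"tz":0,"spin":0}]' | sed -n '2p;4p'
python3 -m creep '[{"grip":-1,"tx":0.4,"ty":0,"tz":0,"spin":0},{"grip":-1,"tx":0.4,"ty":0,"tz":0,"spin":0},{"grip":-1,"tx":0.4,"ty":0,"tz":0,"spin":0},{"grip":-1,"tx":0.3,"ty":0,"tz":0,"spin":0},{"grip":-1,"tx":0.3,"ty":0,"tz":0,"spin":0},{"grip":-1,"tx":0.2,"ty":0,"tz":0,"spin":0},{"grip":-1,"tx":0.2,"ty":0,"tz":0,"spin":0},{"grip":-1,"tx":0.2,"ty":0,"tz":0,"spin":0}]' | sed -n '2p;4p'
python3 -m creep '[{"grip":-1,"tx":0.2,"ty":0,"tz":0,"spin":0},{"grip":-1,"tx":0.2,"ty":0,"tz":0,"spin":0},{"grip":-1,"tx":0.2,"ty":0,"tz":0,"spin":0},{"grip":-1,"tx":0.15,"ty":0,"tz":0,"spin":0},{"grip":-1,"tx":0.15,"ty":0,"tz":0,"spin":0}]' | sed -n '2p;4p'
```

```text
tool_pos: [0.5938, 0.0749, 0.0722]
contact_force: [-1.5, -3.1, -2.7]
tool_pos: [0.5926, 0.0984, 0.0724]
contact_force: [-1.2, -3.9, -0.3]
tool_pos: [0.5919, 0.1077, 0.0724]
contact_force: [-0.8, -3.5, -0.2]
```

```bash
python3 -m creep '[{"grip":-1,"tx":0.15,"ty":0,"tz":0,"spin":0},{"grip":-1,"tx":0.15,"ty":0,"tz":0,"spin":0},{"grip":-1,"tx":0.15,"ty":0,"tz":0,"spin":0},{"grip":-1,"tx":0.15,"ty":0,"tz":0,"spin":0},{"grip":-1,"tx":0.15,"ty":0,"tz":0,"spin":0}]' | sed -n '2p;4p'
python3 -m creep '[{"grip":-1,"tx":0.15,"ty":0,"tz":0,"spin":0},{"grip":-1,"tx":0.15,"ty":0,"tz":0,"spin":0},{"grip":-1,"tx":0.15,"ty":0,"tz":0,"spin":0}]' | sed -n '2p;4p'
```

```text
tool_pos: [0.5913, 0.115, 0.0723]
contact_force: [-0.2, -1.8, 0.5]
tool_pos: [0.591, 0.1196, 0.0723]
contact_force: [-0.3, -2.3, 0.3]
```

```bash
python3 -m creep '[{"grip":-1,"tx":0.12,"ty":0,"tz":0,"spin":0},{"grip":-1,"tx":0.12,"ty":0,"tz":0,"spin":0},{"grip":-1,"tx":0.12,"ty":0,"tz":0,"spin":0}]' | sed -n '2p;4p'
python3 -m creep '[{"grip":-1,"tx":0.12,"ty":0,"tz":0,"spin":0},{"grip":-1,"tx":0.12,"ty":0,"tz":0,"spin":0}]' | sed -n '2p;4p'
```

```text
tool_pos: [0.5909, 0.1208, 0.0724]
contact_force: [0.3, -7.8, 0.6]
tool_pos: [0.5909, 0.1208, 0.0724]
contact_force: [1.6, -11.1, 0.2]
```

```bash
python3 -m creep '[{"grip":-1,"tx":0.15,"ty":0,"tz":0,"spin":0},{"grip":-1,"tx":0.1,"ty":0,"tz":0,"spin":0},{"grip":-1,"tx":0,"ty":0,"tz":0,"spin":0}]' | sed -n '2p;4p'
python3 -m creep '[{"grip":-1,"tx":-0.7,"ty":0,"tz":0,"spin":0},{"grip":-1,"tx":-1,"ty":0,"tz":0,"spin":0},{"grip":-1,"tx":-3,"ty":0,"tz":0,"spin":0},{"grip":-1,"tx":-4,"ty":0,"tz":0,"spin":0},{"grip":-1,"tx":-3,"ty":0,"tz":-2,"spin":0},{"grip":-1,"tx":0,"ty":0,"tz":-4,"spin":0},{"grip":-1,"tx":0,"ty":0,"tz":-4,"spin":0},{"grip":-1,"tx":0,"ty":0,"tz":0,"spin":0}]' | sed -n '2p;4p'
python3 - <<'E'
from h import *
import cv2
p,W=cloud("scene");cv2.imwrite("pics/s9.png",cv2.resize(p[:,:,::-1],(784,588)))
p,W=cloud("top")
m=(abs(W[...,2]-.104)<.006)&(abs(W[...,0]-.66)<.03)&(W[...,1]<.25)&(W[...,1]>.1)
print("panel y",W[m][:,1].min().round(4),W[m][:,1].max().round(4),m.sum())
E
```

```text
tool_pos: [0.5908, 0.1208, 0.0724]
contact_force: [1.0, -13.3, 1.3]
tool_pos: [0.6038, 0.0109, 0.1793]
contact_force: [1.7, 0.7, -0.6]
panel y 0.1768 0.1945 113
```

View pics/s9.png

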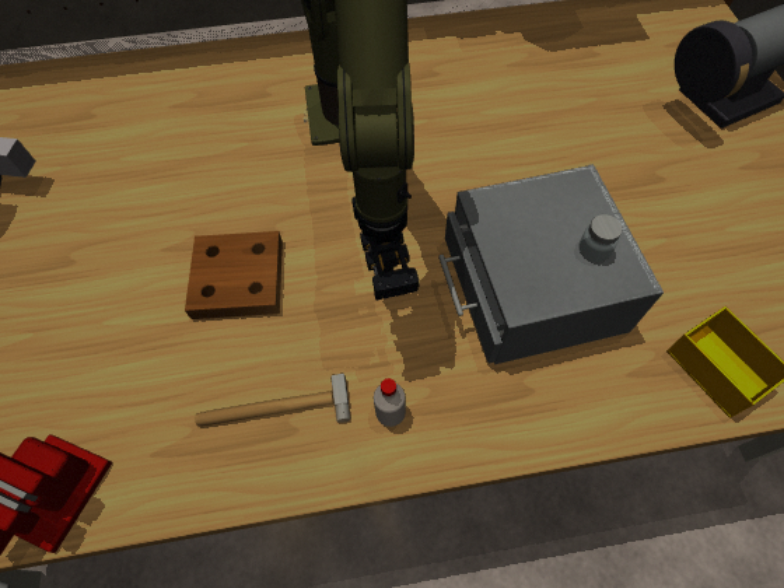

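The drawer panel at (478,285) is flush, having travelled 0.235 m in all. The glue, hammer and jar are where they were.

```bash
python3 -c "
from plant import workorder
print(workorder.finish_job())"
```

```text
the job is handed in; nothing more can be done
None
```

The job is handed in: both bench dogs that were present are fully home in the rack, the batten is flat in the front bay, and the drawer was released and eased fully shut, with the glue bottle, hammer and jar of screws left where they were.

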